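Put the clogged glue nozzles to soak, tip down, and lock the pot

ROBOT

A 6-joint arm with a two-finger parallel gripper is mounted at the origin on a cart in front of the work surface, level with it; the furniture and walls round the work are solid. World frame = base frame: x ahead of the robot, y to its left, z up, the work surface at z = 0. Lengths are in mm, angles in rad, forces in N, time in s.
With the tool pointing down it reaches from about 350 to 775 mm from the base axis. Payload 7.3 kg.
Tool frame: the origin (TCP) lies at the very end of the fingers, on their centre line; the grasp point (between the pads) lies 19 mm behind it; z points along the fingers, y is the line along which they close (so a half turn about z gives the same grasp; the last joint's range is limited). The gripper opens to 92 mm and grips with 3 to 60 N. Pads are 19 mm wide; open, the fingers measure 130 mm over their backs; the gripper's body (75 mm by 190 mm) begins 47 mm behind the grasp point.
Start: joints at [-1.46, 0.342, 1.524, -0, 1.275, -0.146], TCP at [133.365, -507.798, 226.741] pointing down, gripper open.
Joint ranges: [-2.53, 2.53], [-0.77, 2.02], [0.04, 2.7], [-1, 4.14], [0.28, 2.66], [-3.11, 3.11]. Speed limits (rad/s): [2.57, 2.57, 3.14, 3.14, 3.14, 3.14].

INTERFACE

Orientations are given as [roll, pitch, yaw] about the fixed x, y, z axes, in that order (R = Rz(yaw) Ry(pitch) Rx(roll)).
In Python, from plant import bot gives the robot as it stands.
- The arm moves only by the tool jog_arm, never from a script. Its argument "targets" is a list of rows, each an object with "xyz": the shift along the tool's x, y, z as a fraction of full scale, a list of three; "spin": the turn about the tool's z as a fraction of full scale. In form: [{"xyz": [x, y, z], "spin": spin}, ...]. A call has exactly 10 rows; each row shifts and turns the commanded pose from where the row before left it, along the tool's axes as they then stand; what a row does not reach is not made up. Full scale, the value 1, is 80 mm for a shift and 0.1 rad for a turn. A row lasts 1/8 s, in which the tool goes at most 62.5 mm and 10.7 degrees, less where a joint would pass 70% of its speed; a pose out of reach is approached as far as the arm can. A call with a number of a shift or a turn outside -1 to 1 is refused whole. A call with a gripper value outside its range is refused whole. "gripper" is the opening in per cent of the stroke, from 0 (shut) to 100 (fully open), set as the call begins (left out, the last holds). The fingers move at their own pace and stop on an object; the grip force is fixed at half the most. Time passes only in rows, so rows that do not move let the fingers close, or fill a call up. It gives the time, the measured TCP pose, the force, the opening and the grip force at its end, in the units of the state.
- bot.get_obs(): the state, without advancing time (a new reading comes with each control period).
- bot.capture(name): name is "scene" or "top"; returns the picture (480x640x3 uint8, blue, green, red); there is no depth.
- bot.get_calibration(name): a dict with "vfov" (degrees; the focal length in pixels is half the picture's height over the tangent of half this angle, whatever the lens; pixels are square), "cx", "cy" (the principal point, pixels), "eye" and "rotation" of the camera in the world. Camera axes: x right, y down, z forward; pixel columns grow to the right and rows downward; lengths in mm; the calibration is good to about 2 mm. A picture is of the moment at which its call begins. get_calibration takes no time and is no camera call.
- bot.close_job(): hands the job in; it is judged then, once.
The state is a dict: "time": time; "joint_positions": joint angles; "dq": joint speeds; "tau": joint torques, N m; "tool_pos": TCP position; "tcp_rot": TCP orientation; "contact_force": force on the tool from outside, world axes, zero at the start; "moment": the same for the moment, N m; "grip_width": finger opening in mm; "finger_force": force on a finger pad.
Only numpy, scipy, OpenCV 4.12 (cv2) and the standard library are available. Lean on these libraries where they do the work, as an engineer would, in place of code of your own. Each camera call takes 0.05 s, during which the arm holds its last target. There are 200 camera calls.

TASK

Put all the clogged glue nozzles lying on the bench to soak in the steel pot. Turn the pot's lock collar to the open mark first; lay the first nozzle in the sloping angle-iron rest, tip end low, let go and take it again by its upper end so that it hangs upright, then post it tip down through the sprung flap in the pot's mouth, and deal with the others in the same way. When all of them are inside and the flap has swung shut, turn the collar back fully to the locked mark, and leave the can, the red pot and the tape roll beside the work where they are.

Things in the scene. Friction and masses are not known exactly. Their poses are not given: they have to be found in the camera images.
- nozzle_1: Glue-gun nozzle 130 mm long, 160 g, may be absent: octagonal steel body 28 mm across flats (x = -53 to +20 mm), 16 mm thick tube with small brass tip (to x = +65), 19 mm thick threaded brass stub at the other end (to x = -65). Origin on the axis at mid-length, near its balance point; x runs along the axis to the tip. Starts lying on a flat, axis level 14 mm above the worktop; does not roll.
- nozzle_2: Another nozzle, just like nozzle_1.
- nozzle_3: Another nozzle, just like nozzle_1.
- nozzle_4: Another nozzle, just like nozzle_1.
- angle_rest: Rest fixed to the bench: plywood foot 130 x 70 x 12 mm (x = -58 to +72 mm) with a V of angle iron (faces at 90 degrees) sloping at 45 degrees and a toe plate square to it at the low end. Origin at the underside; x: level direction in which the V runs downhill. The V cradles the lower 80 mm of a nozzle laid tip downhill; its upper 50 mm stands free on all sides for the fingers.
- rest_seat (a point): Mid-length point (the nozzle's origin) of a nozzle that lies in the V with its tip on the toe plate, 82 mm above the worktop; the nozzle then points 45 degrees down towards the rest's x. Axes as angle_rest.
- soak_pot: Steel can fixed to the bench, 131 mm wide, flat lid 138 mm wide at 205 mm height; in its middle a neck 62 mm wide rises to 233 mm, bore 54 mm, with a flap in it. Origin: middle of its underside, z up. Its dished floor gathers the tips, so nozzles posted tip down stay so, leaning. On the lid two brass studs 64 mm from the middle (in direction x) are the locked mark, one stud 1.05 rad anticlockwise of them the open mark.
- pot_mouth (a point): Centre of the neck's upper rim, 233 mm above the worktop; the collar turns about the vertical through it.
- collar (a joint): Captive knurled lock collar round the neck, 71 mm wide, 208 to 228 mm high up, with one lever. 0 = locked (at its stop, lever at the pair of studs), 1.05 rad = open (stop, lever at the single stud); grows anticlockwise seen from above. Stiff (about 0.12 N m), stays where it is left. Starts at or near locked; while locked, its bolt keeps the flap from opening.
- collar_lever (a point): Grip point of the collar's lever, 49 mm out from the collar's axis, 218 mm high. The lever is a radial block 12 mm wide and 18 mm high that reaches from the collar to 60 mm from the axis, with 3 mm of air between it and the lid.
- flap (a joint): Round steel flap that closes the neck's bore 12 mm below its rim, hinged at one side: 0 rad = shut, up to 1.5 rad = hanging open downward. A light spring shuts it (a fraction of a newton opens it).
- adhesive_can: White can 60 x 60 x 150 mm standing beside the work; leave it alone.
- glue_pot: Red open pot 83 x 83 x 92 mm standing beside the work; leave it alone.
- masking_tape: Roll of masking tape 100 mm wide and 24 mm high lying beside the work; leave it alone.

How it is judged (in metres and radians):
On the way, in this order (a step that is already met when the one before it is completed fails the run):
1. the collar stands at the open mark (value of joint collar above 0.95 rad), for 0.2 s.
2. a nozzle lies in the angle rest, tip low, let go (((distance between nozzle_1 and rest_seat below 0.015 m and angle between nozzle_1's own x axis and vertical between 2 and 2.7 rad and contact force between the fingers and nozzle_1 below 0.1 N) or (distance between nozzle_2 and rest_seat below 0.015 m and angle between nozzle_2's own x axis and vertical between 2 and 2.7 rad and contact force between the fingers and nozzle_2 below 0.1 N) or (distance between nozzle_3 and rest_seat below 0.015 m and angle between nozzle_3's own x axis and vertical between 2 and 2.7 rad and contact force between the fingers and nozzle_3 below 0.1 N) or (distance between nozzle_4 and rest_seat below 0.015 m and angle between nozzle_4's own x axis and vertical between 2 and 2.7 rad and contact force between the fingers and nozzle_4 below 0.1 N))), for 0.2 s.
3. all nozzles are in the pot tip down and the flap is shut behind them, the collar still at the open mark (horizontal distance between each of nozzle_1, nozzle_2, nozzle_3, nozzle_4 and soak_pot below 0.06 m and height (world z) of each of nozzle_1, nozzle_2, nozzle_3, nozzle_4 below 0.16 m and angle between each of nozzle_1, nozzle_2, nozzle_3, nozzle_4's own x axis and vertical above 1.95 rad and value of joint flap below 0.12 rad and value of joint collar above 0.85 rad), for 0.2 s.
4. the collar is turned back to the locked mark (value of joint collar below 0.08 rad), for 0.2 s.
At the end, for the whole second after the job is handed in: Every nozzle is inside the pot tip down (leaning no more than about 68 degrees from upright) and at rest, the flap is shut (within 0.12 rad) and the collar is at the locked mark (within 0.08 rad) (horizontal distance between each of nozzle_1, nozzle_2, nozzle_3, nozzle_4 and soak_pot below 0.06 m and height (world z) of each of nozzle_1, nozzle_2, nozzle_3, nozzle_4 below 0.16 m and angle between each of nozzle_1, nozzle_2, nozzle_3, nozzle_4's own x axis and vertical above 1.95 rad and linear speed of each of nozzle_1, nozzle_2, nozzle_3, nozzle_4 below 0.03 m/s and value of joint flap below 0.12 rad and value of joint collar below 0.08 rad); the robot touches nothing.
It fails at once if the can, the red pot or the tape roll is shifted by more than 40 mm or knocked over (distance of any of adhesive_can, glue_pot, masking_tape from where it was at the start of the episode above 0.04 m or angle between any of adhesive_can, glue_pot, masking_tape's own z axis and vertical above 0.5 rad).
Of nozzle_1, nozzle_2, nozzle_3, nozzle_4 only 3 to 4 are there at a start; the rules pass over those that are not, and their reading is None.
At some moment in a run one of nozzle_1, nozzle_2, nozzle_3, nozzle_4 may be knocked a few centimetres aside while the robot is not near it.
Once in a run the grip may slacken for a moment while it holds something.
It also fails if it takes over 210 s, if anything falls off the work surface, if the arm or the gripper's body presses on something with over 40 N, if the wrist force passes 120 N, or if a joint passes its speed limit or range.

## Working session

There is one attempt and no reset: what is moved stays moved. The work goes in short steps, Python scripts to look and compute and a tool call to move; the robot and the scene stay as the last step left them, time stands still between calls to the robot, and variables do not carry over. Pictures are saved under pics/ and viewed, at most 14 in all, crops included, and the job is handed in when it is done.

Besides the shell and the picture viewer there is one more tool, called after "Call:" in YAML: its name, and indented under it one key for each argument. jog_arm: Moves the arm, as the interface text tells. Shift numbers are shares of 80 mm and turn numbers shares of 0.1 rad, none past 1 either way. Its arguments: {"type":"object","properties":{"targets":{"type":"array","items":{"type":"object","properties":{"xyz":{"type":"array","items":{"type":"number"}},"spin":{"type":"number"}}}},"gripper":{"type":"number"}},"required":["targets"]}

```bash
ls; mkdir -p pics
cat > h.py <<'E'
import numpy as np, cv2
from plant import bot
def cap(n,f=None):
    im=bot.capture(n)
    if f: cv2.imwrite(f'pics/{f}.png',im)
    return im
def ray(n,u,v):
    c=bot.get_calibration(n); f=240/np.tan(np.radians(c['vfov'])/2)
    R=np.array(c['rotation']).reshape(3,3); d=R@np.array([(u-c['cx'])/f,(v-c['cy'])/f,1.])
    return np.array(c['eye'],float),d
def onz(n,u,v,z):
    e,d=ray(n,u,v); return e+d*(z-e[2])/d[2]
def proj(n,p):
    c=bot.get_calibration(n); f=240/np.tan(np.radians(c['vfov'])/2)
    R=np.array(c['rotation']).reshape(3,3); q=R.T@(np.array(p,float)-np.array(c['eye'])); return np.array([c['cx']+f*q[0]/q[2],c['cy']+f*q[1]/q[2]])
E
python3 - <<'E'
from h import *
print(bot.get_obs())
for n in('scene','top'): print(bot.get_calibration(n)); cap(n,n+'0')
E
```

```text
pics
{'time': 0.0, 'joint_positions': array([-1.46000113e+00,  3.42739995e-01,  1.52502432e+00, -7.95052837e-06,
        1.27543866e+00, -1.45994226e-01]), 'dq': array([-9.46415451e-05,  6.93903271e-04, -4.24653481e-04,  1.20768024e-05,
       -2.61284860e-04, -8.35923965e-04]), 'tau': array([-1.39109776e-03, -4.31244743e+01, -2.44221014e+01,  7.17408629e-02,
        5.59722050e-02, -1.22295064e-04]), 'tool_pos': array([ 133.31241989, -507.35383651,  226.03347446]), 'tcp_rot': array([-3.13999836e+00, -2.26740803e-04,  2.56791563e-01]), 'contact_force': array([ 0.34605099, -0.45900397, -0.29524931]), 'moment': array([-0.01964272,  0.02186509, -0.02997125]), 'finger_force': 0.0, 'grip_width': 91.398305505758}
{'vfov': 50.45521428341816, 'cx': 308.0354070678641, 'cy': 236.56072668467374, 'eye': array([-398.2452604 ,  776.70564268, 1041.0374616 ]), 'rotation': array([-2.26907077e+00, -2.24406299e-03, -2.17083330e+00])}
{'vfov': 55.081742567063756, 'cx': 321.17519507111604, 'cy': 239.03688891190512, 'eye': array([ 297.54679449,  165.93162203, 1304.52340904]), 'rotation': array([-2.97193367,  0.00987232, -1.59070191])}
```

Run:
```python
s=open('h.py').read().replace("np.array(c['rotation']).reshape(3,3)","Rot.from_euler('xyz',c['rotation']).as_matrix()").replace("import numpy as np, cv2","import numpy as np, cv2\nfrom scipy.spatial.transform import Rotation as Rot")
open('h.py','w').write(s)
```

```text
(no output)
```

View pics/scene0.png

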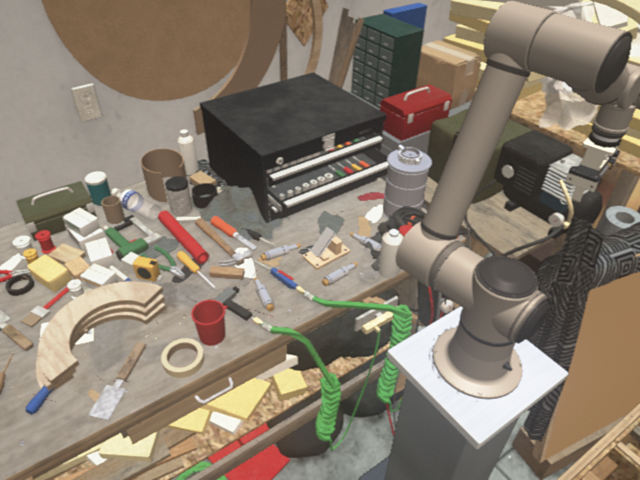

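View pics/top0.png

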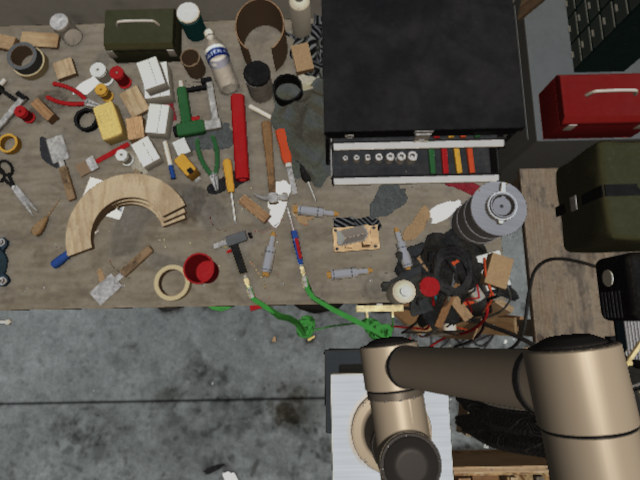

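Run:
```python
from h import *
im=cv2.imread('pics/top0.png'); c=im[170:310,230:540]
cv2.imwrite('pics/c0.png',cv2.resize(c,None,fx=2.58,fy=2.58,interpolation=cv2.INTER_CUBIC))
for n in('scene','top'): print(n,proj(n,(0,0,0)),proj(n,(133,-507,226)))
for u,v in((313,211),(270,254),(350,273),(402,246)): print(onz('top',u,v,14))
print(onz('top',356,235,50),onz('top',501,208,233))
```

```text
scene [475.65351513 360.03423548] [580.56658726 192.5651585 ]
top [390.0362458 429.1605276] [627.74173275 386.32672928]
[601.12927039 196.14535268  14.        ]
[478.98111762 320.04864995  14.        ]
[420.36245609  95.27604622  14.        ]
[493.88906072 -54.24437908  14.        ]
[521.92033407  77.44281012  50.        ] [ 546.9860873  -256.61911402  233.        ]
```

View pics/c0.png

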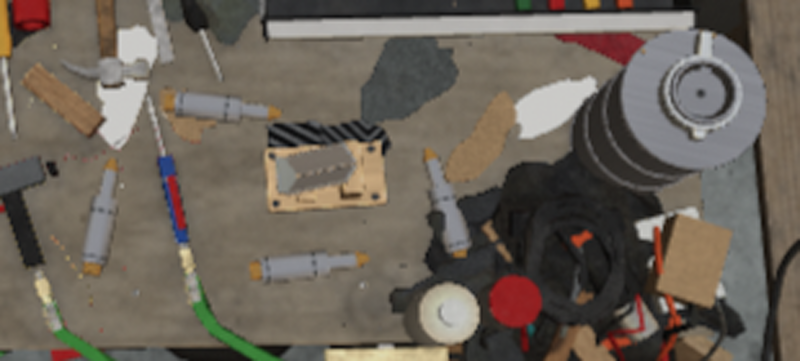

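Run:
```python
from h import *
t=cv2.imread('pics/top0.png'); s=cv2.imread('pics/scene0.png')
r=lambda im,u,v,w:cv2.resize(im[v-w*3//8:v+w*3//8,u-w//2:u+w//2],(400,300),interpolation=cv2.INTER_CUBIC)
cv2.imwrite('pics/m0.png',np.vstack([np.hstack([r(t,495,208,80),r(s,408,170,80)]),np.hstack([r(t,356,235,80),r(s,325,246,80)])]))
```

```text
(no output)
```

View pics/m0.png

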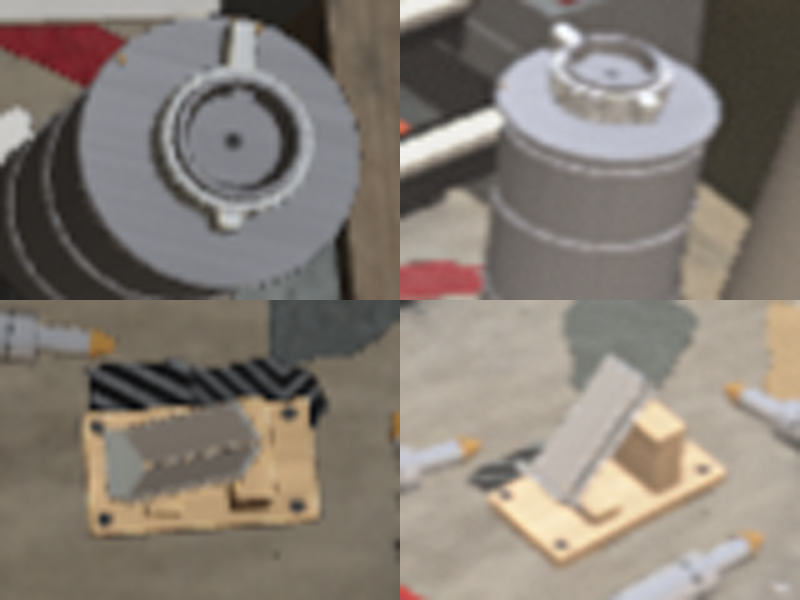

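```bash
cat >> h.py <<'E'
def tri(a,b):
    e1,d1=ray('top',*a); e2,d2=ray('scene',*b); d1=d1/np.linalg.norm(d1); d2=d2/np.linalg.norm(d2)
    A=np.stack([d1,-d2],1); s=np.linalg.lstsq(A,e2-e1,rcond=None)[0]; p,q=e1+s[0]*d1,e2+s[1]*d2
    return (p+q)/2,np.linalg.norm(p-q)
E
python3 - <<'E'
from h import *
np.set_printoptions(precision=1,suppress=True)
f=lambda p:(230+p[0]/2.58,170+p[1]/2.58)
for k,(s,t) in dict(a=((168,100),(280,114)),b=((92,270),(112,163)),c=((255,270),(368,259)),d=((461,254),(430,150))).items():
    S,T=onz('top',*f(s),14),onz('top',*f(t),14); d=T-S; print(k,S,T,(S+T)/2,np.linalg.norm(d),np.arctan2(d[1],d[0]))
g=lambda x,y:(316+x/5,205+y/5)
C=[onz('top',*g(*p),12) for p in((85,108),(318,95),(322,220),(92,235))]; print('foot',*C)
x=(C[0]+C[3]-C[1]-C[2])/2; x/=np.linalg.norm(x); print('yaw',np.arctan2(x[1],x[0]),'centre',sum(C)/4)
g=lambda x,y:(455+x/5,178+y/5)
print('neck',onz('top',*g(235,137),230),'lever tip',onz('top',*g(245,27),225),'stud',onz('top',*g(121,58),207))
print('neck tri',tri(g(233,141),(368+(612-400)/5,140+72/5)), 'levtip',tri(g(245,27),(368+(566-400)/5,140+33/5)))
im=cv2.imread('pics/top0.png').astype(int)
print('lid', [onz('top',*g(*p),205) for p in((80,150),(360,150),(238,288))])
print('box corner',tri((524,129),(384,122)),'can top',tri((402,291),(393,236)),onz('top',402,291,150))
print('can',onz('top',402,291,150),'drawer',[ (z,onz('top',420,184,z)[0]) for z in(0,60,120)])
E
```

```text
a [608.9 247.5  14. ] [590.1 123.   14. ] [599.5 185.3  14. ] 125.89878738647826 -1.720367124192954
b [420.7 332.3  14. ] [538.7 310.2  14. ] [479.7 321.3  14. ] 120.14059662268696 -0.1849302189326215
c [417.  154.8  14. ] [426.4  31.5  14. ] [421.7  93.1  14. ] 123.62660263644786 -1.4944596200246543
d [429.7 -69.8  14. ] [545.7 -41.6  14. ] [487.7 -55.7  14. ] 119.36918013360872 0.23853404204168138
foot [554.6 139.7  12. ] [559.2   6.2  12. ] [486.9   7.   12. ] [481.1 137.5  12. ]
yaw 1.61043667308327 centre [520.4  72.6  12. ]
neck [ 554.  -260.7  230. ] lever tip [ 609.7 -272.2  225. ] stud [ 600.5 -217.5  207. ]
neck tri (array([ 554.4, -262.4,  221.8]), np.float64(1.1395742601422099)) levtip (array([ 611.5, -275.5,  217.8]), np.float64(0.9106739954245707))
lid [array([ 555.1, -194.6,  205. ]), array([ 552.1, -330.9,  205. ]), array([ 485. , -265.7,  205. ])]
box corner (array([ 748.4, -327.4,  230.2]), np.float64(9.530610697240903)) can top (array([359.9, -28.2, 136.9]), np.float64(1.6809994409157072)) [359.8 -25.4 150. ]
can [359.8 -25.4 150. ] drawer [(0, np.float64(678.5432694021936)), (60, np.float64(661.0197904545832)), (120, np.float64(643.4963115069729))]
```

```bash
cat >> h.py <<'E'
def go(x,y,z,yaw=None):
    "prints shift (units of 80mm) in tool axes now, and spin units to reach yaw"
    o=bot.get_obs(); p=o['tool_pos']; w=o['tcp_rot'][2]; R=Rot.from_euler('xyz',[np.pi,0,w]).as_matrix()
    print('pos',np.round(p,1),'yaw',round(w,3),'t',round(o['time'],1),'F',np.round(o['contact_force'],1),'grip',round(o['grip_width'],1),'j6',round(o['joint_positions'][5],2),'| shift',np.round(R.T@(np.array([x,y,z])-p)/80,3),'spin',None if yaw is None else round(-(yaw-w)/.1,2))
E
python3 -c "
from h import *
go(603,-273,286,-.22)"
```

```text
pos [ 133.3 -507.4  226.1] yaw 0.257 t 0.1 F [-0.5  0.4  0.6] grip 91.7 j6 -0.15 | shift [ 6.423 -1.344 -0.749] spin 4.77
```

Call:
jog_arm:
  targets:
    - {"xyz": [0, 0, -0.75], "spin": 0}
    - {"xyz": [0.65, -0.13, 0], "spin": 0}
    - {"xyz": [0.65, -0.13, 0], "spin": 0}
    - {"xyz": [0.65, -0.13, 0], "spin": 0}
    - {"xyz": [0.65, -0.13, 0], "spin": 0}
    - {"xyz": [0.65, -0.13, 0], "spin": 0}
    - {"xyz": [0.65, -0.13, 0], "spin": 0}
    - {"xyz": [0.65, -0.13, 0], "spin": 0}
    - {"xyz": [0.65, -0.13, 0], "spin": 0}
    - {"xyz": [0.65, -0.13, 0], "spin": 0}
  gripper: 40

```text
time: 1.35
tool_pos: [563.6, -297.4, 286.2]
tcp_rot: [-3.141, 0.001, 0.257]
contact_force: [-0.5, -0.9, 1.1]
grip_width: 36.9
finger_force: 0.0
```

```bash
python3 -c "
from h import *
go(603,-273,286,-.22)"
```

```text
pos [ 563.6 -297.4  286.2] yaw 0.257 t 1.4 F [-0.5 -0.9  1.1] grip 36.9 j6 0.71 | shift [ 0.554 -0.169  0.003] spin 4.77
```

Call:
jog_arm:
  targets:
    - {"xyz": [0.55, -0.17, 0], "spin": 0}
    - {"xyz": [0, 0, 0], "spin": 0.96}
    - {"xyz": [0, 0, 0], "spin": 0.96}
    - {"xyz": [0, 0, 0], "spin": 0.96}
    - {"xyz": [0, 0, 0], "spin": 0.96}
    - {"xyz": [0, 0, 0.1], "spin": 0.96}
    - {"xyz": [0, 0, 0.1], "spin": 0}
    - {"xyz": [0, 0, 0.1], "spin": 0}
    - {"xyz": [0, 0, 0.1], "spin": 0}
    - {"xyz": [0, 0, 0], "spin": 0}

```text
time: 2.6
tool_pos: [601.0, -273.9, 253.7]
tcp_rot: [-3.141, 0.002, -0.223]
contact_force: [-0.2, -0.2, -0.4]
grip_width: 36.7
finger_force: 0.0
```

```bash
python3 -c "
from h import *
go(603,-273,254,-.22)
t=cap('top');s=cap('scene')
r=lambda im,u,v,w:cv2.resize(im[v-w*3//8:v+w*3//8,u-w//2:u+w//2],(400,300),interpolation=cv2.INTER_CUBIC)
cv2.imwrite('pics/m1.png',np.hstack([r(t,500,195,80),r(s,408,160,80)]))
"
```

```text
pos [ 601.  -273.9  253.7] yaw -0.223 t 2.6 F [-0.2 -0.2 -0.4] grip 36.7 j6 1.25 | shift [ 0.022 -0.016 -0.003] spin -0.03
```

View pics/m1.png

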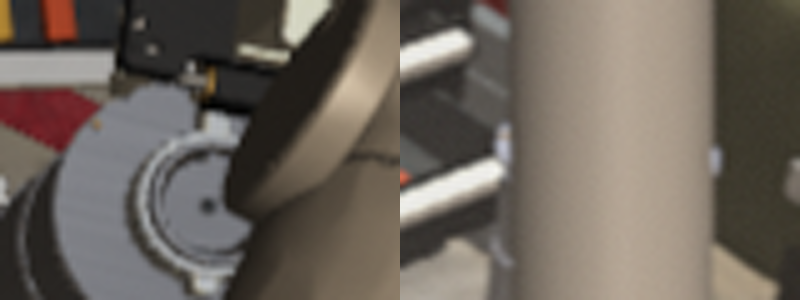

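Call:
jog_arm:
  targets:
    - {"xyz": [0, 0, 0.13], "spin": 0}
    - {"xyz": [0, 0, 0.13], "spin": 0}
    - {"xyz": [0, 0, 0.14], "spin": 0}
    - {"xyz": [0, 0, 0.13], "spin": 0}
    - {"xyz": [0, 0, 0], "spin": 0}
    - {"xyz": [0, 0, 0], "spin": 0}
    - {"xyz": [0, 0, 0], "spin": 0}
    - {"xyz": [0, 0, 0], "spin": 0}
    - {"xyz": [0, 0, 0], "spin": 0}
    - {"xyz": [0, 0, 0], "spin": 0}

```text
time: 3.95
tool_pos: [601.4, -274.1, 212.4]
tcp_rot: [3.141, -0.0, -0.223]
contact_force: [0.3, -0.4, 0.6]
grip_width: 36.7
finger_force: 0.0
```

Call:
jog_arm:
  targets:
    - {"xyz": [0, 0, 0], "spin": 0}
    - {"xyz": [0, 0, 0], "spin": 0}
    - {"xyz": [0, 0, 0], "spin": 0}
    - {"xyz": [0, 0, 0], "spin": 0}
    - {"xyz": [0, 0, 0], "spin": 0}
    - {"xyz": [0, 0, 0], "spin": 0}
    - {"xyz": [0, 0, 0], "spin": 0}
    - {"xyz": [0, 0, 0], "spin": 0}
    - {"xyz": [0, 0, 0], "spin": 0}
    - {"xyz": [0, 0, 0], "spin": 0}
  gripper: 0

```text
time: 5.2
tool_pos: [602.4, -272.5, 212.3]
tcp_rot: [-3.139, -0.001, -0.223]
contact_force: [3.9, 5.3, -0.4]
grip_width: 11.6
finger_force: 29.9
```

```bash
python3 -c "
from h import *
go(603,-273,211,-.22);print(bot.get_obs()['moment'],bot.get_obs()['finger_force'])
"
```

```text
pos [ 602.4 -272.5  212.3] yaw -0.223 t 5.2 F [ 3.9  5.3 -0.4] grip 11.6 j6 1.25 | shift [0.009 0.004 0.017] spin -0.03
[ 0.87652601 -0.7601944  -0.41548626] 29.91565396398073
```

Call:
jog_arm:
  targets:
    - {"xyz": [-0.003, -0.062, 0], "spin": -1}
    - {"xyz": [-0.003, -0.062, 0], "spin": -1}
    - {"xyz": [-0.003, -0.062, 0], "spin": -1}
    - {"xyz": [-0.003, -0.062, 0], "spin": -1}
    - {"xyz": [-0.003, -0.062, 0], "spin": -1}
    - {"xyz": [-0.003, -0.062, 0], "spin": -1}
    - {"xyz": [-0.003, -0.062, 0], "spin": -1}
    - {"xyz": [-0.003, -0.062, 0], "spin": -1}
    - {"xyz": [-0.003, -0.062, 0], "spin": -1}
    - {"xyz": [0, 0, 0], "spin": 0}

```text
time: 6.45
tool_pos: [593.2, -231.2, 212.5]
tcp_rot: [3.14, -0.003, 0.679]
contact_force: [7.3, 2.0, -3.6]
grip_width: 11.7
finger_force: 30.9
```

```bash
python3 -c "
from h import *
go(603,-273,211,.8);print(bot.get_obs()['moment'],bot.get_obs()['finger_force'])
p=bot.get_obs()['tool_pos'];print(np.arctan2(p[1]+262,p[0]-554),np.hypot(p[1]+262,p[0]-554))
"
```

```text
pos [ 593.2 -231.2  212.5] yaw 0.679 t 6.5 F [ 7.3  2.  -3.6] grip 11.7 j6 0.4 | shift [-0.233  0.484  0.018] spin -1.21
[ 0.40600399 -1.17743483  0.22698491] 30.88050746548106
0.6669014197737533 49.86799969357905
```

Call:
jog_arm:
  targets:
    - {"xyz": [-0.003, -0.062, 0], "spin": -1}
    - {"xyz": [-0.001, -0.031, 0], "spin": -0.5}
    - {"xyz": [-0.001, -0.02, 0], "spin": -0.3}
    - {"xyz": [0, 0, 0], "spin": 0}
    - {"xyz": [0, 0, 0], "spin": 0}
    - {"xyz": [0, 0, 0], "spin": 0}
    - {"xyz": [0, 0, 0], "spin": 0}
    - {"xyz": [0, 0, 0], "spin": 0}
    - {"xyz": [0, 0, 0], "spin": 0}
    - {"xyz": [0, 0, 0], "spin": 0}

```text
time: 7.7
tool_pos: [590.1, -227.8, 212.6]
tcp_rot: [3.13, -0.004, 0.855]
contact_force: [20.1, -6.5, -8.8]
grip_width: 12.2
finger_force: 37.2
```

```bash
python3 -c "
from h import *
go(603,-273,211,.8);print(bot.get_obs()['moment'],bot.get_obs()['finger_force'])
p=bot.get_obs()['tool_pos'];print(np.arctan2(p[1]+262,p[0]-554),np.hypot(p[1]+262,p[0]-554))
"
```

```text
pos [ 590.1 -227.8  212.6] yaw 0.855 t 7.7 F [20.1 -6.5 -8.8] grip 12.2 j6 0.23 | shift [-0.32   0.493  0.02 ] spin 0.55
[-1.20013413 -3.27846593 -0.85593721] 37.179418662562966
0.7584727123012411 49.705626316360835
```

Call:
jog_arm:
  targets:
    - {"xyz": [0, 0, 0], "spin": 0}
    - {"xyz": [0, 0, 0], "spin": 0}
    - {"xyz": [0, 0, 0], "spin": 0}
    - {"xyz": [0, 0, -0.1], "spin": 0}
    - {"xyz": [0, 0, -0.3], "spin": 0}
    - {"xyz": [0, 0, -0.6], "spin": 0}
    - {"xyz": [-0.5, 0, 0], "spin": 0.5}
    - {"xyz": [-0.6, 0, 0], "spin": 1}
    - {"xyz": [-0.6, 0, 0], "spin": 1}
    - {"xyz": [-0.6, 0, 0], "spin": 1}
  gripper: 40

```text
time: 8.95
tool_pos: [448.7, -349.9, 293.0]
tcp_rot: [3.141, 0.0, 0.503]
contact_force: [0.3, -0.1, -0.2]
grip_width: 36.7
finger_force: 0.0
```

```bash
python3 -c "
from h import *
go(445.3,327.7,200,-.185)
t=cap('top','top2');s=cap('scene','s2')
r=lambda im,u,v,w:cv2.resize(im[v-w*3//8:v+w*3//8,u-w//2:u+w//2],(400,300),interpolation=cv2.INTER_CUBIC)
cv2.imwrite('pics/m2.png',np.vstack([np.hstack([r(t,495,208,80),r(s,408,165,80)]),np.hstack([r(t,270,254,80),r(t,402,260,80)])]))
"
```

```text
pos [ 448.7 -349.9  293. ] yaw 0.503 t 8.9 F [ 0.3 -0.1 -0.2] grip 36.7 j6 0.27 | shift [ 4.049 -7.44   1.162] spin 6.88
```

View pics/m2.png

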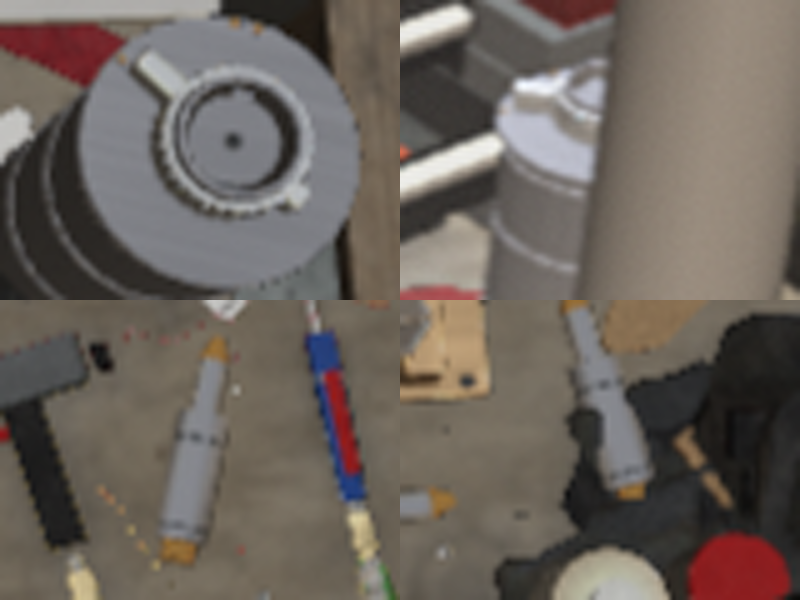

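Call:
jog_arm:
  targets:
    - {"xyz": [0.365, -0.67, 0], "spin": 0}
    - {"xyz": [0.365, -0.67, 0], "spin": 0}
    - {"xyz": [0.365, -0.67, 0], "spin": 0}
    - {"xyz": [0.365, -0.67, 0], "spin": 0}
    - {"xyz": [0.365, -0.67, 0], "spin": 0}
    - {"xyz": [0.365, -0.67, 0], "spin": 0}
    - {"xyz": [0.365, -0.67, 0], "spin": 0}
    - {"xyz": [0.365, -0.67, 0], "spin": 0}
    - {"xyz": [0.365, -0.67, 0], "spin": 0}
    - {"xyz": [0.365, -0.67, 0], "spin": 0}
  gripper: 80

```text
time: 10.3
tool_pos: [444.7, 264.2, 293.1]
tcp_rot: [3.141, -0.001, 0.508]
contact_force: [1.6, 0.0, 0.7]
grip_width: 73.5
finger_force: 0.0
```

```bash
cat >> h.py <<'E'
def noz(s,t,g=-35):
    "stub end, tip end pixels in top view -> mid, yaw, grip point"
    S,T=onz('top',*s,14),onz('top',*t,14); d=T-S; L=np.linalg.norm(d); d/=L; m=(S+T)/2
    print('mid',np.round(m,1),'len',round(L,1),'yaw',round(np.arctan2(d[1],d[0]),3),'grip',np.round(m+g*d,1)); return m+g*d,np.arctan2(d[1],d[0])
E
python3 -c "
from h import *
p,w=noz((265.6,276.4),(273.2,231.6))
go(p[0],p[1],200,w)"
```

```text
mid [479.5 321.7  14. ] len 129.4 yaw -0.168 grip [445.  327.5  14. ]
pos [444.7 264.2 293.1] yaw 0.508 t 10.3 F [1.6 0.  0.7] grip 73.5 j6 1.45 | shift [ 0.389 -0.689  1.164] spin 6.76
```

Call:
jog_arm:
  targets:
    - {"xyz": [0.39, -0.69, 0], "spin": 0}
    - {"xyz": [0, 0, 0.43], "spin": 0.97}
    - {"xyz": [0, 0, 0.43], "spin": 0.97}
    - {"xyz": [0, 0, 0.43], "spin": 0.97}
    - {"xyz": [0, 0, 0.43], "spin": 0.97}
    - {"xyz": [0, 0, 0.43], "spin": 0.97}
    - {"xyz": [0, 0, 0.43], "spin": 0.97}
    - {"xyz": [0, 0, 0.43], "spin": 0.97}
    - {"xyz": [0, 0, 0], "spin": 0}
    - {"xyz": [0, 0, 0], "spin": 0}

```text
time: 11.55
tool_pos: [446.4, 324.7, 52.9]
tcp_rot: [-3.14, -0.002, -0.17]
contact_force: [0.2, -0.3, 0.6]
grip_width: 73.4
finger_force: 0.0
```

```bash
python3 -c "
from h import *
go(445,327.5,5,-.168)"
```

```text
pos [446.4 324.7  52.9] yaw -0.17 t 11.6 F [ 0.2 -0.3  0.6] grip 73.4 j6 2.23 | shift [-0.023 -0.031  0.599] spin -0.02
```

Call:
jog_arm:
  targets:
    - {"xyz": [-0.02, -0.03, 0.2], "spin": 0}
    - {"xyz": [0, 0, 0.2], "spin": 0}
    - {"xyz": [0, 0, 0.12], "spin": 0}
    - {"xyz": [0, 0, 0.1], "spin": 0}
    - {"xyz": [0, 0, 0], "spin": 0}
    - {"xyz": [0, 0, 0], "spin": 0}
    - {"xyz": [0, 0, 0], "spin": 0}
    - {"xyz": [0, 0, 0], "spin": 0}
    - {"xyz": [0, 0, 0], "spin": 0}
    - {"xyz": [0, 0, 0], "spin": 0}

```text
time: 12.8
tool_pos: [444.5, 326.6, 1.9]
tcp_rot: [3.142, -0.0, -0.172]
contact_force: [-1.0, 0.6, -0.0]
grip_width: 73.1
finger_force: 0.0
```

Call:
jog_arm:
  targets:
    - {"xyz": [0, 0, 0], "spin": 0}
    - {"xyz": [0, 0, 0], "spin": 0}
    - {"xyz": [0, 0, 0], "spin": 0}
    - {"xyz": [0, 0, 0], "spin": 0}
    - {"xyz": [0, 0, 0], "spin": 0}
    - {"xyz": [0, 0, 0], "spin": 0}
    - {"xyz": [0, 0, 0], "spin": 0}
    - {"xyz": [0, 0, 0], "spin": 0}
    - {"xyz": [0, 0, -0.1], "spin": 0}
    - {"xyz": [0, 0, -0.1], "spin": 0}
  gripper: 0

```text
time: 14.05
tool_pos: [444.4, 326.4, 18.3]
tcp_rot: [3.141, 0.0, -0.172]
contact_force: [-0.4, -0.5, -2.2]
grip_width: 28.2
finger_force: 29.2
```

Call:
jog_arm:
  targets:
    - {"xyz": [0, 0, -0.3], "spin": 0}
    - {"xyz": [0, 0, -0.4], "spin": 0}
    - {"xyz": [0, 0, -0.4], "spin": 0}
    - {"xyz": [0, 0, -0.4], "spin": 0}
    - {"xyz": [0, 0, -0.4], "spin": 0}
    - {"xyz": [0, 0, 0], "spin": 0}
    - {"xyz": [0, 0, 0], "spin": 0}
    - {"xyz": [0, 0, 0], "spin": 0}
    - {"xyz": [0, 0, 0], "spin": 0}
    - {"xyz": [0, 0, 0], "spin": 0}

```text
time: 15.3
tool_pos: [444.3, 326.5, 169.3]
tcp_rot: [3.141, 0.001, -0.172]
contact_force: [0.2, 0.1, -1.9]
grip_width: 27.9
finger_force: 29.2
```

```bash
python3 -c "
from h import *
go(445,327.5,5,1.61)
t=cap('top','top3');s=cap('scene','s3')
p=bot.get_obs()['tool_pos'];a=proj('top',p).astype(int);b=proj('scene',p).astype(int)
r=lambda im,u,v,w:cv2.resize(im[v-w*3//8:v+w*3//8,u-w//2:u+w//2],(400,300),interpolation=cv2.INTER_CUBIC)
print(a,b)
cv2.imwrite('pics/m3.png',np.hstack([r(t,*a,120),r(s,*b,120)]))
"
```

```text
pos [444.3 326.5 169.3] yaw -0.172 t 15.3 F [ 0.2  0.1 -1.9] grip 27.9 j6 2.24 | shift [ 0.006 -0.014  2.054] spin -17.82
[259 259] [265 259]
```

View pics/m3.png

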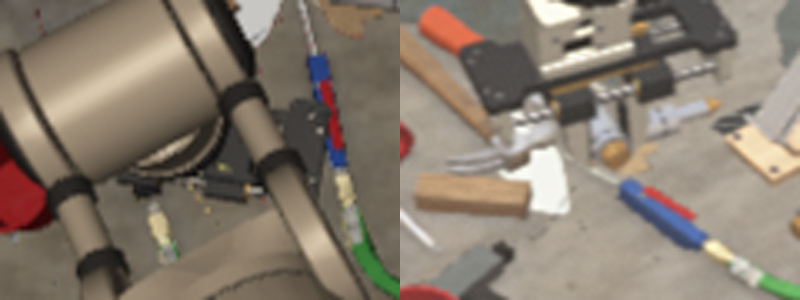

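```bash
python3 -c "
from h import *
p=np.array([444.3,326.5,181.3]);d=np.array([np.cos(.172),-np.sin(.172),0])
for a in (0,.3,.6,1.57):
  v=d*np.cos(a)+np.array([0,0,-np.sin(a)])
  print(a,proj('scene',p-30*v),proj('scene',p+100*v))
im=cv2.imread('pics/s3.png');cv2.imwrite('pics/m4.png',cv2.resize(im[225:300,220:320],(800,600),interpolation=cv2.INTER_CUBIC))
"
```

```text
0 [270.13420107 263.02954611] [252.30833282 232.51886355]
0.3 [269.77236021 260.053598  ] [253.62370525 241.98609473]
0.6 [269.04531735 256.65417854] [255.92912243 252.42050561]
1.57 [265.18117669 246.6176577 ] [267.72102601 283.70111847]
```

View pics/m4.png

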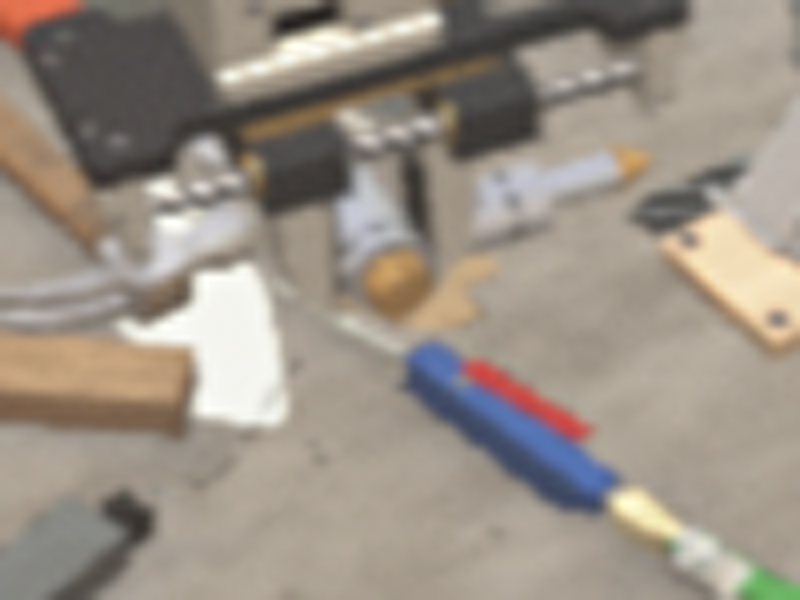

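```bash
python3 -c "
from h import *
np.set_printoptions(precision=1,suppress=True)
g=lambda x,y:(316+x/5,205+y/5)
print(onz('top',*g(147,167),22),onz('top',*g(258,140),78.6))
im=cv2.imread('pics/top0.png');c=cv2.imread('pics/scene0.png')
a=cv2.resize(im[215:255,330:385],(550,400),interpolation=cv2.INTER_CUBIC)
b=cv2.resize(c[222:272,300:350],(250,400)[::1] and (400,400),interpolation=cv2.INTER_CUBIC)
cv2.imwrite('pics/m5.png',np.hstack([a,b])[:, :800] if 0 else cv2.resize(np.hstack([a,b]),(800,337)))
"
```

```text
[517.8 105.7  22. ] [521.6  47.9  78.6]
```

View pics/m5.png

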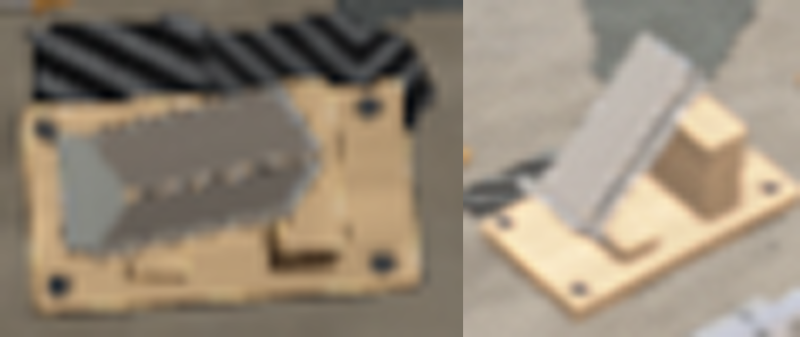

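Call:
jog_arm:
  targets:
    - {"xyz": [0, 0, 0], "spin": -1}
    - {"xyz": [0, 0, 0], "spin": -1}
    - {"xyz": [0, 0, 0], "spin": -1}
    - {"xyz": [0, 0, 0], "spin": -1}
    - {"xyz": [0, 0, 0], "spin": -1}
    - {"xyz": [0, 0, 0], "spin": -1}
    - {"xyz": [0, 0, 0], "spin": -1}
    - {"xyz": [0, 0, 0], "spin": -1}
    - {"xyz": [0, 0, 0], "spin": -1}
    - {"xyz": [0, 0, 0], "spin": -1}

```text
time: 16.65
tool_pos: [444.5, 326.5, 169.8]
tcp_rot: [3.141, 0.0, 0.831]
contact_force: [0.2, 0.5, -0.8]
grip_width: 27.8
finger_force: 29.2
```

Call:
jog_arm:
  targets:
    - {"xyz": [0, 0, 0], "spin": -1}
    - {"xyz": [0, 0, 0], "spin": -1}
    - {"xyz": [0, 0, 0], "spin": -1}
    - {"xyz": [0, 0, 0], "spin": -1}
    - {"xyz": [0, 0, 0], "spin": -1}
    - {"xyz": [0, 0, 0], "spin": -1}
    - {"xyz": [0, 0, 0], "spin": -1}
    - {"xyz": [0, 0, 0], "spin": -0.9}
    - {"xyz": [0, 0, 0], "spin": 0}
    - {"xyz": [0, 0, 0], "spin": 0}

```text
time: 17.9
tool_pos: [444.5, 326.6, 169.8]
tcp_rot: [3.142, 0.0, 1.616]
contact_force: [0.7, -0.2, -1.2]
grip_width: 28.0
finger_force: 29.2
```

```bash
python3 -c "
from h import *
go(522,29.5,150,1.62)
"
```

```text
pos [444.5 326.6 169.8] yaw 1.616 t 17.9 F [ 0.7 -0.2 -1.2] grip 28.0 j6 0.45 | shift [-3.753  0.799  0.248] spin -0.04
```

Call:
jog_arm:
  targets:
    - {"xyz": [-0.536, 0.114, 0.035], "spin": 0}
    - {"xyz": [-0.536, 0.114, 0.035], "spin": 0}
    - {"xyz": [-0.536, 0.114, 0.035], "spin": 0}
    - {"xyz": [-0.536, 0.114, 0.035], "spin": 0}
    - {"xyz": [-0.536, 0.114, 0.035], "spin": 0}
    - {"xyz": [-0.536, 0.114, 0.035], "spin": 0}
    - {"xyz": [-0.536, 0.114, 0.035], "spin": 0}
    - {"xyz": [0, 0, 0], "spin": 0}
    - {"xyz": [0, 0, 0], "spin": 0}
    - {"xyz": [0, 0, 0], "spin": 0}

```text
time: 19.15
tool_pos: [522.1, 30.8, 150.4]
tcp_rot: [-3.142, -0.0, 1.619]
contact_force: [0.4, 0.8, -1.8]
grip_width: 28.0
finger_force: 29.2
```

```bash
python3 -c "
from h import *
go(522,29.5,88,1.62)
s=cap('scene','s4')
cv2.imwrite('pics/m6.png',cv2.resize(s[195:285,270:390],(800,600),interpolation=cv2.INTER_CUBIC))
"
```

```text
pos [522.1  30.8 150.4] yaw 1.619 t 19.1 F [ 0.4  0.8 -1.8] grip 28.0 j6 -0.14 | shift [-0.017 -0.002  0.78 ] spin -0.01
```

View pics/m6.png

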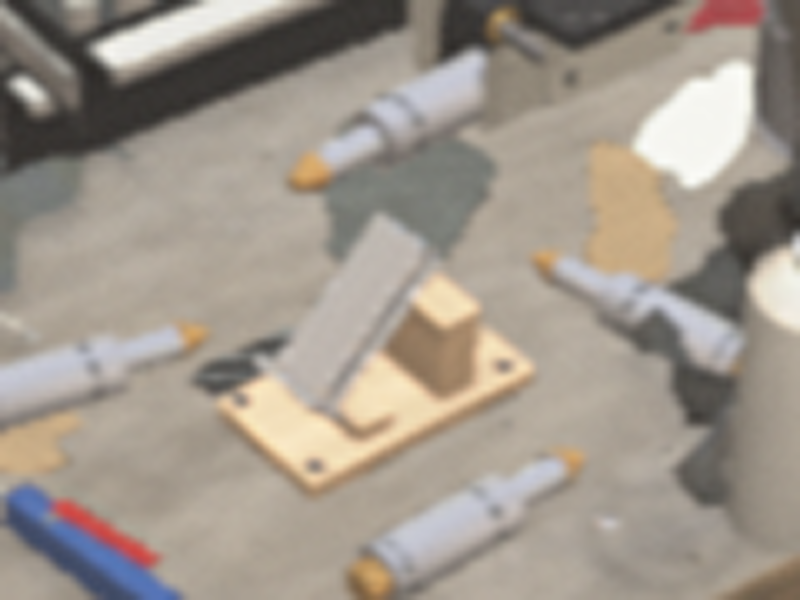

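Call:
jog_arm:
  targets:
    - {"xyz": [-0.017, 0, 0.15], "spin": 0}
    - {"xyz": [0, 0, 0.15], "spin": 0}
    - {"xyz": [0, 0, 0.15], "spin": 0}
    - {"xyz": [0, 0, 0.15], "spin": 0}
    - {"xyz": [0, 0, 0.1], "spin": 0}
    - {"xyz": [0, 0, 0.08], "spin": 0}
    - {"xyz": [0, 0, 0], "spin": 0}
    - {"xyz": [0, 0, 0], "spin": 0}
    - {"xyz": [0, 0, 0], "spin": 0}
    - {"xyz": [0, 0, 0], "spin": 0}

```text
time: 20.45
tool_pos: [522.5, 28.4, 88.1]
tcp_rot: [3.141, 0.0, 1.618]
contact_force: [-0.3, 0.5, -2.1]
grip_width: 28.1
finger_force: 29.2
```

```bash
python3 -c "
from h import *
go(522,29.5,88,1.62)
print([proj('scene',(522-99*.047,29.5+100,z)) for z in (100,162)])"
```

```text
pos [522.5  28.4  88.1] yaw 1.618 t 20.4 F [-0.3  0.5 -2.1] grip 28.1 j6 -0.14 | shift [ 0.015 -0.006  0.001] spin -0.02
[array([313.26467958, 236.58117186]), array([313.46084076, 219.59262325])]
```

Call:
jog_arm:
  targets:
    - {"xyz": [0.01, 0, 0.02], "spin": 0}
    - {"xyz": [0, 0, 0.01], "spin": 0}
    - {"xyz": [0, 0, 0], "spin": 0}
    - {"xyz": [0, 0, 0], "spin": 0}
    - {"xyz": [0, 0, 0], "spin": 0}
    - {"xyz": [0, 0, 0], "spin": 0}
    - {"xyz": [0, 0, 0], "spin": 0}
    - {"xyz": [0, 0, 0], "spin": 0}
    - {"xyz": [0, 0, 0], "spin": 0}
    - {"xyz": [0, 0, 0], "spin": 0}

```text
time: 21.7
tool_pos: [522.6, 29.1, 85.6]
tcp_rot: [3.141, 0.0, 1.618]
contact_force: [2.5, -2.0, 3.1]
grip_width: 27.9
finger_force: 29.1
```

Call:
jog_arm:
  targets:
    - {"xyz": [0, 0, 0], "spin": 0}
    - {"xyz": [0, 0, 0], "spin": 0}
    - {"xyz": [0, 0, 0], "spin": 0}
    - {"xyz": [0, 0, 0], "spin": 0}
    - {"xyz": [0, 0, 0], "spin": 0}
    - {"xyz": [0, 0, 0], "spin": 0}
    - {"xyz": [0, 0, 0], "spin": 0}
    - {"xyz": [0, 0, 0], "spin": 0}
    - {"xyz": [0, 0, 0], "spin": 0}
    - {"xyz": [0, 0, 0], "spin": 0}
  gripper: 65

```text
time: 22.95
tool_pos: [522.4, 29.2, 85.5]
tcp_rot: [3.142, 0.0, 1.618]
contact_force: [-0.8, 0.3, 0.1]
grip_width: 59.6
finger_force: 0.0
```

```bash
python3 -c "
from h import *
go(522,29.5,88,1.62)
s=cap('scene','s5');t=cap('top','t5')
cv2.imwrite('pics/m7.png',np.hstack([cv2.resize(s[205:280,280:380],(400,300),interpolation=cv2.INTER_CUBIC),cv2.resize(t[195:270,310:410],(400,300),interpolation=cv2.INTER_CUBIC)]))
"
```

```text
pos [522.4  29.2  85.5] yaw 1.618 t 22.9 F [-0.8  0.3  0.1] grip 59.6 j6 -0.14 | shift [ 0.005 -0.005 -0.031] spin -0.02
```

View pics/m7.png

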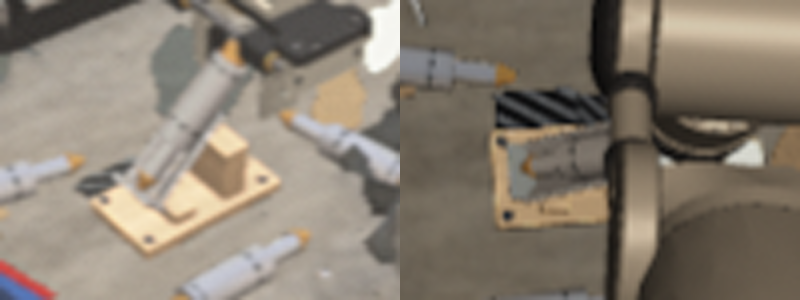

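Call:
jog_arm:
  targets:
    - {"xyz": [0.07, 0, -0.07], "spin": 0}
    - {"xyz": [0.06, 0, -0.06], "spin": 0}
    - {"xyz": [0, 0, 0], "spin": 0}
    - {"xyz": [0, 0, 0], "spin": 0}
    - {"xyz": [0, 0, 0], "spin": 0}
    - {"xyz": [0, 0, 0], "spin": 0}
    - {"xyz": [0, 0, 0], "spin": 0}
    - {"xyz": [0, 0, 0], "spin": 0}
    - {"xyz": [0, 0, 0], "spin": 0}
    - {"xyz": [0, 0, 0], "spin": 0}

```text
time: 24.3
tool_pos: [521.9, 39.6, 95.9]
tcp_rot: [-3.142, 0.0, 1.618]
contact_force: [-0.0, 0.6, -0.3]
grip_width: 59.8
finger_force: 0.0
```

Call:
jog_arm:
  targets:
    - {"xyz": [0, 0, 0], "spin": 0}
    - {"xyz": [0, 0, 0], "spin": 0}
    - {"xyz": [0, 0, 0], "spin": 0}
    - {"xyz": [0, 0, 0], "spin": 0}
    - {"xyz": [0, 0, 0], "spin": 0}
    - {"xyz": [0, 0, 0], "spin": 0}
    - {"xyz": [0, 0, 0], "spin": 0}
    - {"xyz": [0, 0, 0], "spin": 0}
    - {"xyz": [0, 0, 0], "spin": 0}
    - {"xyz": [0, 0, 0], "spin": 0}
  gripper: 0

```text
time: 25.55
tool_pos: [521.9, 39.6, 95.9]
tcp_rot: [-3.142, 0.0, 1.618]
contact_force: [0.3, 0.3, -0.7]
grip_width: 26.6
finger_force: 29.8
```

Call:
jog_arm:
  targets:
    - {"xyz": [0.094, 0, -0.078], "spin": 0}
    - {"xyz": [0.094, 0, -0.078], "spin": 0}
    - {"xyz": [0.105, 0, -0.062], "spin": 0}
    - {"xyz": [0.105, 0, -0.062], "spin": 0}
    - {"xyz": [0.115, 0, -0.042], "spin": 0}
    - {"xyz": [0.115, 0, -0.042], "spin": 0}
    - {"xyz": [0.12, 0, -0.022], "spin": 0}
    - {"xyz": [0.12, 0, -0.022], "spin": 0}
    - {"xyz": [0, 0, 0], "spin": 0}
    - {"xyz": [0, 0, 0], "spin": 0}

```text
time: 26.8
tool_pos: [521.0, 109.4, 130.5]
tcp_rot: [3.135, 0.0, 1.618]
contact_force: [2.6, -3.7, 8.4]
grip_width: 25.7
finger_force: 30.9
```

```bash
python3 -c "
from h import *
go(522,119,130,1.62)
s=cap('scene','s6');t=cap('top','t6')
"
```

```text
pos [521.  109.4 130.5] yaw 1.618 t 26.8 F [ 2.6 -3.7  8.4] grip 25.7 j6 0.02 | shift [0.119 0.018 0.006] spin -0.02
```

Call:
jog_arm:
  targets:
    - {"xyz": [0.06, 0, -0.01], "spin": 0}
    - {"xyz": [0.06, 0, -0.01], "spin": 0}
    - {"xyz": [0, 0, 0], "spin": 0}
    - {"xyz": [0, 0, -0.1], "spin": 0}
    - {"xyz": [0, 0, -0.2], "spin": 0}
    - {"xyz": [0, 0, -0.4], "spin": 0}
    - {"xyz": [0, 0, -0.4], "spin": 0}
    - {"xyz": [0, 0, 0], "spin": 0}
    - {"xyz": [0, 0, 0], "spin": 0}
    - {"xyz": [0, 0, 0], "spin": 0}

```text
time: 28.15
tool_pos: [517.2, 118.6, 216.5]
tcp_rot: [-3.138, -0.0, 1.618]
contact_force: [0.1, 0.5, -1.8]
grip_width: 25.2
finger_force: 30.1
```

```bash
python3 -c "
from h import *
go(522,119,130,1.62)
s=cap('scene','s7');t=cap('top','t7')
o=bot.get_obs();p=o['tool_pos'];print(proj('scene',p),proj('scene',p-[0,0,92]),proj('scene',p+[0,70,-70]),proj('scene',p+[0,-70,-70]))
a=proj('scene',p).astype(int)
cv2.imwrite('pics/m8.png',np.hstack([cv2.resize(s[a[1]-35:a[1]+55,a[0]-40:a[0]+40],(533,600),interpolation=cv2.INTER_CUBIC)]))
"
```

```text
pos [517.2 118.6 216.5] yaw 1.618 t 28.1 F [ 0.1  0.5 -1.8] grip 25.2 j6 0.03 | shift [0.002 0.06  1.081] spin -0.02
[316.87199809 202.34056197] [316.43979476 228.44506479] [295.82386296 231.24963053] [336.39959568 213.912242  ]
```

View pics/m8.png

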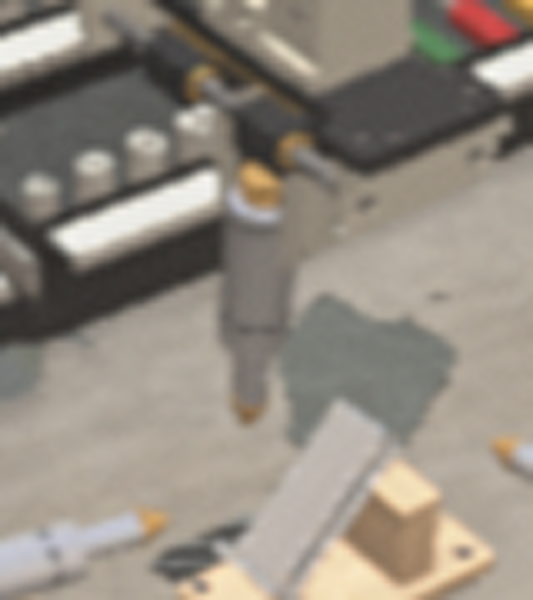

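Call:
jog_arm:
  targets:
    - {"xyz": [0, 0, -0.55], "spin": 0}
    - {"xyz": [0, 0, -0.55], "spin": 0}
    - {"xyz": [0, 0, -0.55], "spin": 0}
    - {"xyz": [-0.6, 0.03, -0.02], "spin": 0}
    - {"xyz": [-0.6, 0.03, 0], "spin": 0}
    - {"xyz": [-0.6, 0.03, 0], "spin": 0}
    - {"xyz": [-0.6, 0.03, 0], "spin": 0}
    - {"xyz": [-0.6, 0.03, 0], "spin": 0}
    - {"xyz": [-0.6, 0.03, 0], "spin": 0}
    - {"xyz": [-0.5, 0.03, 0], "spin": 0}

```text
time: 29.5
tool_pos: [550.2, -210.2, 350.9]
tcp_rot: [-3.14, -0.001, 1.617]
contact_force: [0.4, 0.7, -2.5]
grip_width: 25.3
finger_force: 30.3
```

```bash
cat >> h.py <<'E'
def brass(n,p,w=30,im=None):
    "brass-coloured blobs near the projection of p: centroid offsets"
    if im is None: im=cap(n)
    a=proj(n,p).astype(int); h=cv2.cvtColor(im,cv2.COLOR_BGR2HSV)
    m=cv2.inRange(h,(8,110,80),(26,255,255)); k=np.zeros_like(m); k[max(a[1]-w,0):a[1]+w,max(a[0]-w,0):a[0]+w]=255; m&=k
    N,_,st,c=cv2.connectedComponentsWithStats(m)
    return [(np.round(c[i],1),st[i,4],st[i,:4]) for i in range(1,N) if st[i,4]>=4]
E
python3 -c "
from h import *
go(554,-262,350,1.62)
p=bot.get_obs()['tool_pos']
for n in('scene','top'):
  im=cap(n,n[0]+'8')
  for q in (p+[0,0,36],p-[0,0,92]): print(n,proj(n,q),brass(n,q,15,im))
"
```

```text
pos [ 550.2 -210.2  350.9] yaw 1.617 t 29.5 F [ 0.4  0.7 -2.5] grip 25.3 j6 -0.54 | shift [-0.649  0.017  0.011] spin -0.03
scene [405.67886357 109.87484695] []
scene [400.33038141 149.33831021] []
top [506.31401903 189.31835833] [(array([507.9, 188.3]), np.int32(9), array([507, 187,   3,   4], dtype=int32)), (array([501. , 190.3]), np.int32(13), array([500, 188,   3,   6], dtype=int32))]
top [485.04722812 204.46298335] []
```

Call:
jog_arm:
  targets:
    - {"xyz": [-0.36, 0.007, 0], "spin": 0}
    - {"xyz": [-0.36, 0.007, 0], "spin": 0}
    - {"xyz": [0, 0, 0], "spin": 0}
    - {"xyz": [0, 0, 0.2], "spin": 0}
    - {"xyz": [0, 0, 0.2], "spin": 0}
    - {"xyz": [0, 0, 0.2], "spin": 0}
    - {"xyz": [0, 0, 0.2], "spin": 0}
    - {"xyz": [0, 0, 0], "spin": 0}
    - {"xyz": [0, 0, 0], "spin": 0}
    - {"xyz": [0, 0, 0], "spin": 0}

```text
time: 30.85
tool_pos: [554.5, -265.6, 288.7]
tcp_rot: [3.14, 0.001, 1.618]
contact_force: [0.5, -0.1, -1.1]
grip_width: 25.4
finger_force: 30.4
```

```bash
python3 -c "
from h import *
go(554,-268,238,1.62)
p=bot.get_obs()['tool_pos']
s=cap('scene','s9');t=cap('top','t9')
a=proj('scene',p).astype(int);b=proj('top',p).astype(int)
cv2.imwrite('pics/m9.png',np.hstack([cv2.resize(s[a[1]-30:a[1]+45,a[0]-50:a[0]+50],(400,300)),cv2.resize(t[b[1]-37:b[1]+38,b[0]-50:b[0]+50],(400,300))]))
"
```

```text
pos [ 554.5 -265.6  288.7] yaw 1.618 t 30.9 F [ 0.5 -0.1 -1.1] grip 25.4 j6 -0.62 | shift [-0.03  -0.008  0.634] spin -0.02
```

Call:
jog_arm:
  targets:
    - {"xyz": [-0.02, 0, 0.1], "spin": 0}
    - {"xyz": [0, 0, 0.1], "spin": 0}
    - {"xyz": [0, 0, 0.1], "spin": 0}
    - {"xyz": [0, 0, 0.1], "spin": 0}
    - {"xyz": [0, 0, 0.1], "spin": 0}
    - {"xyz": [0, 0, 0.1], "spin": 0}
    - {"xyz": [0, 0, 0], "spin": 0}
    - {"xyz": [0, 0, 0], "spin": 0}
    - {"xyz": [0, 0, 0], "spin": 0}
    - {"xyz": [0, 0, 0], "spin": 0}

```text
time: 32.2
tool_pos: [554.4, -267.5, 240.0]
tcp_rot: [3.141, 0.0, 1.618]
contact_force: [0.5, -0.2, -1.6]
grip_width: 25.7
finger_force: 30.4
```

Call:
jog_arm:
  targets:
    - {"xyz": [0, 0, 0], "spin": 0}
    - {"xyz": [0, 0, 0], "spin": 0}
    - {"xyz": [0, 0, 0], "spin": 0}
    - {"xyz": [0, 0, 0], "spin": 0}
    - {"xyz": [0, 0, 0], "spin": 0}
    - {"xyz": [0, 0, -0.4], "spin": 0}
    - {"xyz": [0, 0, -0.4], "spin": 0}
    - {"xyz": [0.5, 0, 0], "spin": 0}
    - {"xyz": [0.6, 0, 0], "spin": 0}
    - {"xyz": [0.6, 0, 0], "spin": 0}
  gripper: 65

```text
time: 33.45
tool_pos: [547.7, -130.3, 303.8]
tcp_rot: [3.141, 0.0, 1.617]
contact_force: [0.4, 0.1, -0.0]
grip_width: 59.7
finger_force: 0.0
```

```bash
cat >> h.py <<'E'
def flapcheck(im):
    "bore picture vs start: mean abs diff in the bore"
    a=cv2.imread('pics/top2.png').astype(int)[198:215,494:511]; b=im.astype(int)[198:215,494:511]
    print('bore diff',np.abs(a-b).mean())
def find(im):
    "nozzle candidates: pairs of brass blobs on the bench, 90..130 mm apart"
    h=cv2.cvtColor(im,cv2.COLOR_BGR2HSV); m=cv2.inRange(h,(8,110,80),(26,255,255)); m[:190]=0; m[300:]=0; m[:,:240]=0; m[:,440:]=0
    N,l,st,c=cv2.connectedComponentsWithStats(m); return [(np.round(c[i],1),st[i,4]) for i in range(1,N) if st[i,4]>=8]
E
python3 -c "
from h import *
t=cap('top','t10'); go(554,-268,238,1.62); flapcheck(t); print(find(t)); print(find(cv2.imread('pics/top0.png')))
"
```

```text
pos [ 547.3 -124.7  304.3] yaw 1.621 t 33.5 F [1.6 4.3 0.2] grip 59.9 j6 -0.41 | shift [-1.793 -0.007  0.829] spin 0.01
bore diff 27.30565167243368
[(array([253.8, 208.3]), np.int32(278)), (array([294.6, 209.1]), np.int32(27)), (array([335.6, 213.5]), np.int32(20)), (array([395.8, 229.7]), np.int32(16)), (array([364.9, 244.6]), np.int32(10)), (array([408.1, 268.1]), np.int32(14)), (array([369.9, 269.7]), np.int32(18)), (array([328.5, 274.6]), np.int32(27))]
[(array([253.5, 208. ]), np.int32(231)), (array([294.6, 209.1]), np.int32(27)), (array([335.6, 213.5]), np.int32(20)), (array([395.8, 229.7]), np.int32(16)), (array([272.7, 233.3]), np.int32(15)), (array([364.3, 245. ]), np.int32(15)), (array([407.9, 268.1]), np.int32(15)), (array([369.9, 269.7]), np.int32(18)), (array([328.5, 274.6]), np.int32(27)), (array([265.1, 273.9]), np.int32(31))]
```

```bash
python3 -c "
from h import *
np.set_printoptions(precision=1,suppress=True)
im=cv2.imread('pics/t10.png')
print(proj('top',(360,-25,150)))
# can top: bright blob
g=cv2.inRange(cv2.cvtColor(im,cv2.COLOR_BGR2HSV),(0,0,150),(40,70,255));g[:275]=0;g[310:]=0;g[:,:385]=0;g[:,420:]=0
ys,xs=np.nonzero(g);print(xs.min(),xs.max(),ys.min(),ys.max(),onz('top',xs.min(),ys.max(),150),onz('top',xs.max(),ys.min(),150), 'radius px',np.sqrt(len(xs)/np.pi))
p,w=noz((408,268.1),(395.8,229.7),-28); go(p[0],p[1],304,w)
xt=np.array([np.cos(w),np.sin(w)]);yt=np.array([np.sin(w),-np.cos(w)])
q=np.array([359.8,-25.4])-p[:2];print('can rel',q@xt,q@yt)
"
```

```text
[401.8 290.9]
393 415 281 302 [333.1  -1.8 150. ] [384.  -59.1 150. ] radius px 11.012541334134653
mid [486.  -53.4  14. ] len 114.2 yaw 0.257 grip [458.9 -60.6  14. ]
pos [ 547.3 -124.7  304.3] yaw 1.621 t 33.5 F [1.6 4.3 0.2] grip 59.9 j6 -0.41 | shift [ 0.9 -1.1  0. ] spin 13.64
can rel -86.93152767711969 -59.18805200326315
```

Call:
jog_arm:
  targets:
    - {"xyz": [0.445, -0.58, 0], "spin": 0}
    - {"xyz": [0.445, -0.58, 0], "spin": 0}
    - {"xyz": [0, 0, 0.2], "spin": 0.98}
    - {"xyz": [0, 0, 0.2], "spin": 0.98}
    - {"xyz": [0, 0, 0.2], "spin": 0.98}
    - {"xyz": [0, 0, 0.2], "spin": 0.98}
    - {"xyz": [0, 0, 0.2], "spin": 0.98}
    - {"xyz": [0, 0, 0.2], "spin": 0.98}
    - {"xyz": [0, 0, 0.2], "spin": 0.98}
    - {"xyz": [0, 0, 0.2], "spin": 0.98}

```text
time: 34.75
tool_pos: [452.0, -65.0, 175.4]
tcp_rot: [3.141, -0.0, 0.831]
contact_force: [0.5, 0.1, -0.6]
grip_width: 59.7
finger_force: 0.0
```

Call:
jog_arm:
  targets:
    - {"xyz": [0, 0, 0.2], "spin": 0.98}
    - {"xyz": [0, 0, 0.2], "spin": 0.98}
    - {"xyz": [0, 0, 0.2], "spin": 0.98}
    - {"xyz": [0, 0, 0.2], "spin": 0.98}
    - {"xyz": [0, 0, 0], "spin": 0.98}
    - {"xyz": [0, 0, 0], "spin": 0.94}
    - {"xyz": [0, 0, 0], "spin": 0}
    - {"xyz": [0, 0, 0], "spin": 0}
    - {"xyz": [0, 0, 0], "spin": 0}
    - {"xyz": [0, 0, 0], "spin": 0}

```text
time: 36.0
tool_pos: [451.8, -64.8, 111.8]
tcp_rot: [3.142, 0.0, 0.25]
contact_force: [-0.5, -0.5, 0.3]
grip_width: 59.8
finger_force: 0.0
```

```bash
python3 -c "
from h import *
go(454.1,-61.8,2,.257)
t=cap('top','t11');flapcheck(t)
print(brass('top',(430,-70,14),14,t),brass('top',(545,-40,14),14,t)); s=cap('scene','s11'); print(brass('scene',(429,-68,14),12,s),proj('scene',(429,-68,14)),brass('scene',(545,-38,14),12,s),proj('scene',(545,-38,14)))
"
```

```text
pos [451.8 -64.8 111.8] yaw 0.25 t 36.0 F [-0.5 -0.5  0.3] grip 59.8 j6 1.01 | shift [ 0.037 -0.029  1.372] spin -0.07
bore diff 2.756632064590542
[] [(array([395.8, 229.7]), np.int32(16), array([394, 228,   5,   5], dtype=int32))]
[] [382.92584863 250.2006386 ] [] [351.54959902 233.60462351]
```

Call:
jog_arm:
  targets:
    - {"xyz": [0.037, -0.029, 0], "spin": 0}
    - {"xyz": [0, 0, 0.25], "spin": 0}
    - {"xyz": [0, 0, 0.25], "spin": 0}
    - {"xyz": [0, 0, 0.25], "spin": 0}
    - {"xyz": [0, 0, 0.25], "spin": 0}
    - {"xyz": [0, 0, 0.25], "spin": 0}
    - {"xyz": [0, 0, 0.12], "spin": 0}
    - {"xyz": [0, 0, 0], "spin": 0}
    - {"xyz": [0, 0, 0], "spin": 0}
    - {"xyz": [0, 0, 0], "spin": 0}

```text
time: 37.35
tool_pos: [454.6, -62.0, 2.8]
tcp_rot: [3.141, -0.001, 0.25]
contact_force: [-0.1, -0.4, -0.2]
grip_width: 59.5
finger_force: 0.0
```

Call:
jog_arm:
  targets:
    - {"xyz": [0, 0, 0], "spin": 0}
    - {"xyz": [0, 0, 0], "spin": 0}
    - {"xyz": [0, 0, 0], "spin": 0}
    - {"xyz": [0, 0, 0], "spin": 0}
    - {"xyz": [0, 0, 0], "spin": 0}
    - {"xyz": [0, 0, 0], "spin": 0}
    - {"xyz": [0, 0, 0], "spin": 0}
    - {"xyz": [0, 0, -0.1], "spin": 0}
    - {"xyz": [0, 0, -0.3], "spin": 0}
    - {"xyz": [0, 0, -0.3], "spin": 0}
  gripper: 0

```text
time: 38.6
tool_pos: [453.9, -61.8, 58.9]
tcp_rot: [-3.141, 0.001, 0.25]
contact_force: [-0.4, -0.1, -2.1]
grip_width: 27.7
finger_force: 29.9
```

Call:
jog_arm:
  targets:
    - {"xyz": [0, 0, -0.4], "spin": 0}
    - {"xyz": [0, 0, -0.4], "spin": 0}
    - {"xyz": [0, 0, -0.4], "spin": -1}
    - {"xyz": [0, 0, 0], "spin": -1}
    - {"xyz": [0, 0, 0], "spin": -1}
    - {"xyz": [0, 0, 0], "spin": -1}
    - {"xyz": [0, 0, 0], "spin": -1}
    - {"xyz": [0, 0, 0], "spin": -1}
    - {"xyz": [0, 0, 0], "spin": -1}
    - {"xyz": [0, 0, 0], "spin": -1}

```text
time: 39.85
tool_pos: [453.8, -61.8, 154.4]
tcp_rot: [-3.141, 0.0, 1.053]
contact_force: [-0.4, 0.1, -1.9]
grip_width: 27.6
finger_force: 29.9
```

Call:
jog_arm:
  targets:
    - {"xyz": [0, 0, 0], "spin": -1}
    - {"xyz": [0, 0, 0], "spin": -1}
    - {"xyz": [0, 0, 0], "spin": -1}
    - {"xyz": [0, 0, 0], "spin": -1}
    - {"xyz": [0, 0, 0], "spin": -1}
    - {"xyz": [0, 0, 0], "spin": -0.7}
    - {"xyz": [0, 0, 0], "spin": 0}
    - {"xyz": [0, 0, 0], "spin": 0}
    - {"xyz": [0, 0, 0], "spin": 0}
    - {"xyz": [0, 0, 0], "spin": 0}

```text
time: 41.1
tool_pos: [454.1, -61.8, 154.1]
tcp_rot: [-3.141, 0.0, 1.619]
contact_force: [-0.2, 0.8, -1.7]
grip_width: 27.7
finger_force: 29.9
```

```bash
python3 -c "
from h import *
go(522,32,88,1.62)
"
```

```text
pos [454.1 -61.8 154.1] yaw 1.619 t 41.1 F [-0.2  0.8 -1.7] grip 27.7 j6 -0.35 | shift [1.13  0.905 0.827] spin -0.01
```

Call:
jog_arm:
  targets:
    - {"xyz": [0.38, 0.3, 0], "spin": 0}
    - {"xyz": [0.38, 0.3, 0], "spin": 0}
    - {"xyz": [0.37, 0.305, 0], "spin": 0}
    - {"xyz": [0, 0, 0], "spin": 0}
    - {"xyz": [0, 0, 0.2], "spin": 0}
    - {"xyz": [0, 0, 0.2], "spin": 0}
    - {"xyz": [0, 0, 0.2], "spin": 0}
    - {"xyz": [0, 0, 0.15], "spin": 0}
    - {"xyz": [0, 0, 0.08], "spin": 0}
    - {"xyz": [0, 0, 0.02], "spin": 0}

```text
time: 42.35
tool_pos: [522.2, 31.8, 86.3]
tcp_rot: [3.141, 0.0, 1.62]
contact_force: [0.1, 0.2, 1.0]
grip_width: 27.6
finger_force: 29.9
```

Call:
jog_arm:
  targets:
    - {"xyz": [0, 0, 0], "spin": 0}
    - {"xyz": [0, 0, 0], "spin": 0}
    - {"xyz": [0, 0, 0], "spin": 0}
    - {"xyz": [0, 0, 0], "spin": 0}
    - {"xyz": [0, 0, 0], "spin": 0}
    - {"xyz": [0, 0, 0], "spin": 0}
    - {"xyz": [0, 0, 0], "spin": 0}
    - {"xyz": [0, 0, 0], "spin": 0}
    - {"xyz": [0, 0, 0], "spin": 0}
    - {"xyz": [0, 0, 0], "spin": 0}
  gripper: 65

```text
time: 43.6
tool_pos: [522.1, 32.0, 86.1]
tcp_rot: [3.142, 0.0, 1.62]
contact_force: [0.3, 1.2, 0.5]
grip_width: 59.8
finger_force: 0.0
```

```bash
python3 -c "
from h import *
go(521.9,39.6,95.9,1.62)
s=cap('scene','s12');s5=cv2.imread('pics/s5.png')
for im in (s5,s): print(brass('scene',(517,119,36),8,im),brass('scene',(523,27,128),9,im))
print(np.abs(s[215:262,310:345].astype(int)-s5[215:262,310:345]).mean())
"
```

```text
pos [522.1  32.   86.1] yaw 1.62 t 43.6 F [0.3 1.2 0.5] grip 59.8 j6 -0.13 | shift [ 0.095  0.003 -0.122] spin -0.0
[(array([315.7, 250. ]), np.int32(7), array([315, 249,   3,   3], dtype=int32))] [(array([337.8, 217.8]), np.int32(16), array([336, 216,   5,   5], dtype=int32))]
[(array([317.8, 251.4]), np.int32(5), array([317, 251,   3,   2], dtype=int32))] [(array([334.4, 216.7]), np.int32(27), array([332, 214,   7,   6], dtype=int32))]
7.296859169199594
```

```bash
python3 -c "
from h import *
s=cv2.imread('pics/s12.png');a=cv2.imread('pics/s5.png')
f=lambda s:cv2.resize(s[200:272,285:357],(400,400),interpolation=cv2.INTER_CUBIC)
cv2.imwrite('pics/m10.png',np.hstack([f(a),f(s)]))"
```

```text
(no output)
```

View pics/m10.png

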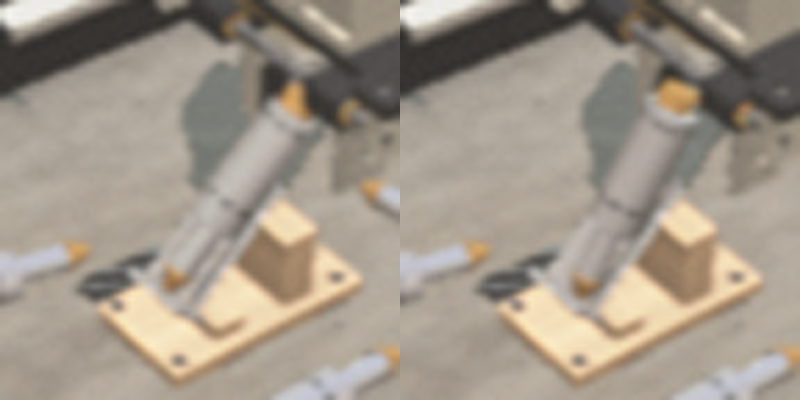

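```bash
python3 -c "
from h import *
for im in('s5','s12'):
  pts={'s5':((315.7,250),(337.8,217.8)),'s12':((317.8,251.4),(334.4,216.7))}[im]
  for x in (505,513,521):
    P=[]
    for u in pts:
      e,d=ray('scene',*u); P.append(e+d*(x-e[0])/d[0])
    P=np.array(P); v=P[1]-P[0]; print(im,x,P[:,1:].round(1),np.linalg.norm(v).round(1),np.degrees(np.arctan2(v[2],-v[1])).round(1))
"
```

```text
s5 505 [[129.   57.3]
 [ 52.8 142.7]] 114.5 48.3
s5 513 [[123.3  48.6]
 [ 46.4 134.8]] 115.5 48.3
s5 521 [[117.5  39.9]
 [ 40.  126.8]] 116.5 48.3
s12 505 [[121.3  48. ]
 [ 65.4 152.2]] 118.3 61.7
s12 513 [[115.5  39.2]
 [ 59.  144.3]] 119.3 61.7
s12 521 [[109.7  30.4]
 [ 52.7 136.4]] 120.4 61.7
```

Call:
jog_arm:
  targets:
    - {"xyz": [0, 0, -0.1], "spin": 0}
    - {"xyz": [0, 0, -0.1], "spin": 0}
    - {"xyz": [0, 0, -0.2], "spin": 0}
    - {"xyz": [0, 0, -0.2], "spin": 0}
    - {"xyz": [0, 0, 0], "spin": 0}
    - {"xyz": [0, 0, 0], "spin": 0}
    - {"xyz": [0, 0, 0], "spin": 0}
    - {"xyz": [0, 0, 0], "spin": 0}
    - {"xyz": [0, 0, 0], "spin": 0}
    - {"xyz": [0, 0, 0], "spin": 0}

```text
time: 44.9
tool_pos: [522.0, 32.0, 134.0]
tcp_rot: [-3.141, 0.0, 1.62]
contact_force: [-0.4, 0.2, -0.9]
grip_width: 59.6
finger_force: 0.0
```

```bash
python3 -c "
from h import *
go(521.9,39.6,95.9,1.62)
s=cap('scene','s13');t=cap('top','t13')
print(brass('scene',(517,119,36),8,s),brass('scene',(523,30,128),11,s)); print(brass('top',(517,119,36),9,t),brass('top',(517,119,36),9,cv2.imread('pics/t5.png')))
"
```

```text
pos [522.  32. 134.] yaw 1.62 t 44.9 F [-0.4  0.2 -0.9] grip 59.6 j6 -0.13 | shift [0.095 0.003 0.476] spin -0.0
[(array([317.8, 251.4]), np.int32(5), array([317, 251,   3,   2], dtype=int32))] [(array([334.4, 217.1]), np.int32(22), array([332, 215,   6,   5], dtype=int32))]
[(array([343.5, 238. ]), np.int32(4), array([343, 237,   2,   3], dtype=int32))] [(array([341.8, 236.2]), np.int32(9), array([341, 234,   3,   5], dtype=int32))]
```

```bash
python3 -c "
from h import *
np.set_printoptions(precision=1,suppress=True)
print(tri((343.5,238),(317.8,251.4)),tri((341.8,236.2),(315.7,250)))
t=cv2.imread('pics/t13.png')
# outlines of grey nozzle body near rest in top view
print(brass('top',(522,40,128),14,t))
s=cv2.imread('pics/s13.png');a=cv2.imread('pics/s5.png')
f=lambda s:cv2.resize(s[200:272,285:357],(400,400),interpolation=cv2.INTER_CUBIC)
g=lambda s:cv2.resize(s[210:260,330:380],(400,400),interpolation=cv2.INTER_CUBIC)
cv2.imwrite('pics/m11.png',np.hstack([f(s),g(t)]))"
```

```text
(array([517.3, 111.9,  34.2]), np.float64(0.8714143167182142)) (array([521.6, 116.7,  39. ]), np.float64(0.7205690347386363))
[]
```

View pics/m11.png

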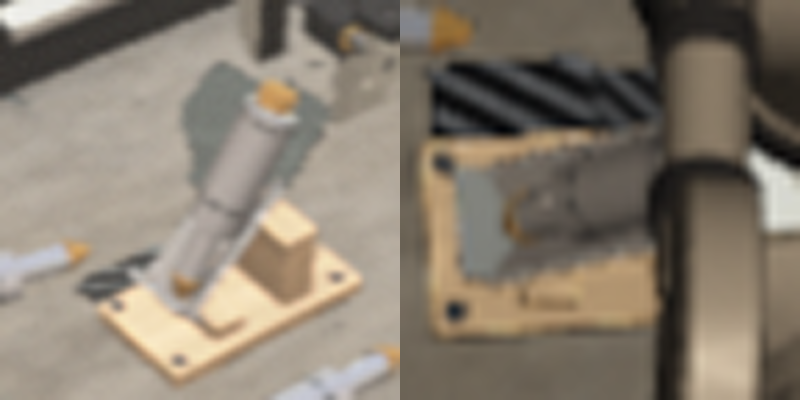

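```bash
python3 -c "
from h import *
np.set_printoptions(precision=1,suppress=True)
for tip,u in (((517.3,111.9,34.2),(334.4,217.1)),((521.6,116.7,39),(337.8,217.8))):
  e,d=ray('scene',*u); d/=np.linalg.norm(d); w=np.array(tip)-e; b=d@w
  for L in (114,118,120):
    k=L*L-(w@w-b*b)
    if k>=0:
      for s in(-1,1): P=e+d*(b+s*np.sqrt(k)); v=P-tip; print(L,P,'elev',np.degrees(np.arcsin(v[2]/L)).round(1),'yaw',np.arctan2(-v[1],-v[0]).round(2))
"
```

```text
114 [530.   45.6 126. ] elev 53.7 yaw 1.76
114 [549.7  30.  106.6] elev 39.4 yaw 1.95
118 [518.6  54.6 137.4] elev 60.9 yaw 1.59
118 [561.2  21.   95.3] elev 31.2 yaw 2.02
120 [514.6  57.7 141.2] elev 63.1 yaw 1.52
120 [565.2  17.9  91.4] elev 28.5 yaw 2.04
118 [516.1  43.9 131.7] elev 51.8 yaw 1.49
118 [546.   19.9 101.9] elev 32.2 yaw 1.82
120 [510.9  48.  136.8] elev 54.6 yaw 1.42
120 [551.2  15.8  96.8] elev 28.8 yaw 1.86
```

Call:
jog_arm:
  targets:
    - {"xyz": [0, 0, -0.6], "spin": 0}
    - {"xyz": [0, 0, -0.6], "spin": 0}
    - {"xyz": [-0.7, 0, 0], "spin": 0}
    - {"xyz": [-0.7, 0, 0], "spin": 0}
    - {"xyz": [-0.7, 0, 0], "spin": 0}
    - {"xyz": [-0.5, 0, 0], "spin": 0}
    - {"xyz": [0, 0, 0], "spin": 0}
    - {"xyz": [0, 0, 0], "spin": 0}
    - {"xyz": [0, 0, 0], "spin": 0}
    - {"xyz": [0, 0, 0], "spin": 0}
  gripper: 90

```text
time: 46.25
tool_pos: [532.3, -174.7, 230.3]
tcp_rot: [3.141, 0.0, 1.621]
contact_force: [0.3, 1.0, -1.1]
grip_width: 82.7
finger_force: 0.0
```

```bash
python3 -c "
from h import *
np.set_printoptions(precision=1,suppress=True)
go(521.9,39.6,95.9,1.62)
s=cap('scene','s14');t=cap('top','t14'); flapcheck(t)
A=brass('scene',(517,119,36),8,s),brass('scene',(523,40,128),14,s); B=brass('top',(517,119,36),9,t),brass('top',(522,40,128),16,t)
print(A);print(B);print(find(t))
"
```

```text
pos [ 532.3 -174.7  230.3] yaw 1.621 t 46.2 F [ 0.3  1.  -1.1] grip 82.7 j6 -0.5 | shift [2.7 0.  1.7] spin 0.01
bore diff 76.78546712802768
([(array([317.8, 251.4]), np.int32(5), array([317, 251,   3,   2], dtype=int32))], [(array([334.4, 217.1]), np.int32(22), array([332, 215,   6,   5], dtype=int32))])
([(array([343.5, 238. ]), np.int32(4), array([343, 237,   2,   3], dtype=int32))], [(array([368.9, 229.1]), np.int32(55), array([365, 225,   9,   9], dtype=int32))])
[(array([253.7, 208.1]), np.int32(264)), (array([294.6, 209.1]), np.int32(27)), (array([335.6, 213.5]), np.int32(20)), (array([368.9, 229.1]), np.int32(55)), (array([365.1, 244.8]), np.int32(10)), (array([369.9, 269.7]), np.int32(18)), (array([328.5, 274.6]), np.int32(27))]
```

```bash
python3 -c "
from h import *
np.set_printoptions(precision=1,suppress=True)
tip,_=tri((343.5,238),(317.8,251.4)); st,e=tri((368.9,229.1),(334.4,217.1)); v=st-tip; L=np.linalg.norm(v)
print(tip,st,e,L,'elev',np.degrees(np.arcsin(v[2]/L)),'yaw',np.arctan2(-v[1],-v[0]))
m=(tip+st)/2; print('mid',m); print('grip -47',tip+v*106/118)
"
```

```text
[517.3 111.9  34.2] [522.6  50.1 132.7] 2.017944435936141 116.36998347358191 elev 57.8113336816241 yaw 1.6569461387488134
mid [519.9  81.   83.4]
grip -47 [522.   56.4 122.7]
```

Call:
jog_arm:
  targets:
    - {"xyz": [0.58, 0.002, 0], "spin": 0}
    - {"xyz": [0.58, 0.002, 0], "spin": 0}
    - {"xyz": [0.58, 0.002, 0], "spin": 0}
    - {"xyz": [0.58, 0.002, 0], "spin": 0}
    - {"xyz": [0.59, 0.002, 0], "spin": 0}
    - {"xyz": [0, 0, 0.3], "spin": 0}
    - {"xyz": [0, 0, 0.4], "spin": 0}
    - {"xyz": [0, 0, 0.4], "spin": 0}
    - {"xyz": [0, 0, 0.28], "spin": 0}
    - {"xyz": [0, 0, 0.2], "spin": 0}

```text
time: 47.6
tool_pos: [521.2, 57.2, 102.7]
tcp_rot: [-3.141, -0.0, 1.62]
contact_force: [-0.7, -0.2, 0.2]
grip_width: 82.9
finger_force: 0.0
```

Call:
jog_arm:
  targets:
    - {"xyz": [0, 0, 0], "spin": 0}
    - {"xyz": [0, 0, 0], "spin": 0}
    - {"xyz": [0, 0, 0], "spin": 0}
    - {"xyz": [0, 0, 0], "spin": 0}
    - {"xyz": [0, 0, 0], "spin": 0}
    - {"xyz": [0, 0, 0], "spin": 0}
    - {"xyz": [0, 0, 0], "spin": 0}
    - {"xyz": [0, 0, 0], "spin": 0}
    - {"xyz": [0, 0, 0], "spin": 0}
    - {"xyz": [0, 0, 0], "spin": 0}
  gripper: 0

```text
time: 48.85
tool_pos: [522.0, 56.8, 103.9]
tcp_rot: [3.141, 0.0, 1.62]
contact_force: [2.2, 0.7, 1.2]
grip_width: 28.4
finger_force: 29.9
```

```bash
python3 -c "
from h import *
go(521.9,56.4,104,1.62)
s=cap('scene','s15')
print(brass('scene',(517,119,36),8,s),brass('scene',(523,40,128),14,s))
"
```

```text
pos [522.   56.8 103.9] yaw 1.62 t 48.9 F [2.2 0.7 1.2] grip 28.4 j6 -0.09 | shift [-0.005 -0.001 -0.001] spin -0.0
[] []
```

Call:
jog_arm:
  targets:
    - {"xyz": [0.11, 0, -0.06], "spin": 0}
    - {"xyz": [0.11, 0, -0.06], "spin": 0}
    - {"xyz": [0.13, 0, -0.042], "spin": 0}
    - {"xyz": [0.13, 0, -0.042], "spin": 0}
    - {"xyz": [0.135, 0, -0.018], "spin": 0}
    - {"xyz": [0.135, 0, -0.015], "spin": 0}
    - {"xyz": [0, 0, -0.1], "spin": 0}
    - {"xyz": [0, 0, -0.4], "spin": 0}
    - {"xyz": [0, 0, -0.5], "spin": 0}
    - {"xyz": [0, 0, 0], "spin": 0}

```text
time: 50.15
tool_pos: [520.2, 117.3, 205.8]
tcp_rot: [3.135, -0.001, 1.62]
contact_force: [-0.2, 0.3, -2.0]
grip_width: 26.9
finger_force: 30.0
```

```bash
cat >> h.py <<'E'
def grey(im,p,n='scene'):
    "dump of scene axis: brass blobs near hanging nozzle's ends + their triangulated offset along tool x plane"
    for nm,dz in(('stub',40),('tip',-89)):
        for z in (0,):
            q=np.array(p)+[0,0,dz]; b=brass(n,q,8,im); print(nm,'exp',proj(n,q).round(1),b)
            for c,a,_ in b:
                e,d=ray(n,*c); P=e+d*(p[0]-e[0])/d[0]; print('   in plane x: y,z rel tcp',(P-p)[1:].round(1),a)
E
python3 -c "
from h import *
go(521.9,119,200,1.62)
s=cap('scene','s16');p=bot.get_obs()['tool_pos'];grey(s,p)
print('first');grey(cv2.imread('pics/s7.png'),[517.2,118.6,216.5])
"
```

```text
pos [520.2 117.3 205.8] yaw 1.62 t 50.1 F [-0.2  0.3 -2. ] grip 26.9 j6 0.03 | shift [0.021 0.023 0.073] spin -0.0
stub exp [317.2 193.9] [(array([315.1, 196.7]), np.int32(13), array([313, 195,   5,   5], dtype=int32))]
   in plane x: y,z rel tcp [ 6.7 33.4] 13
tip exp [316.6 230.8] []
first
stub exp [317.1 190.5] [(array([314.6, 194.2]), np.int32(27), array([312, 191,   6,   7], dtype=int32))]
   in plane x: y,z rel tcp [ 8.2 31.1] 27
tip exp [316.5 227.8] []
```

```bash
sed -i 's/(8,110,80),(26,255,255)); k/(4,100,45),(28,255,255)); k/' h.py; python3 -c "
from h import *
grey(cv2.imread('pics/s16.png'),[520.2,117.3,205.8])
print('first');grey(cv2.imread('pics/s7.png'),[517.2,118.6,216.5])
"
```

```text
stub exp [316.8 193.1] [(array([314.9, 196.6]), np.int32(19), array([313, 194,   5,   6], dtype=int32))]
   in plane x: y,z rel tcp [ 6.3 30.9] 19
tip exp [316.2 230. ] []
first
stub exp [317.1 190.5] [(array([319. , 188.3]), np.int32(9), array([318, 187,   4,   5], dtype=int32)), (array([314.4, 194.1]), np.int32(29), array([312, 191,   6,   7], dtype=int32))]
   in plane x: y,z rel tcp [-6.  44.8] 9
   in plane x: y,z rel tcp [ 8.9 31.7] 29
tip exp [316.5 227.8] []
```

```bash
python3 -c "
from h import *
for f,(u,v) in (('s16',(316,230)),('s7',(313,229))):
  im=cv2.imread('pics/%s.png'%f); h=cv2.cvtColor(im,cv2.COLOR_BGR2HSV)
  bg=cv2.imread('pics/scene0.png')
  d=np.abs(im.astype(int)-bg).sum(2)
  for y in range(v-14,v+6,1): 
    xs=np.nonzero(d[y,u-14:u+14]>60)[0]+u-14; print(f,y,xs.min() if len(xs) else None,xs.max() if len(xs) else None,end='; ')
  print()
"
```

```text
s16 216 310 320; s16 217 310 320; s16 218 311 320; s16 219 311 317; s16 220 311 317; s16 221 312 317; s16 222 313 317; s16 223 313 317; s16 224 313 318; s16 225 313 318; s16 226 313 318; s16 227 313 318; s16 228 313 319; s16 229 313 318; s16 230 313 317; s16 231 314 317; s16 232 315 315; s16 233 None None; s16 234 None None; s16 235 None None; 
s7 215 308 319; s7 216 308 319; s7 217 308 318; s7 218 309 318; s7 219 310 317; s7 220 310 317; s7 221 310 316; s7 222 310 316; s7 223 310 315; s7 224 310 316; s7 225 310 316; s7 226 310 316; s7 227 310 316; s7 228 310 315; s7 229 311 315; s7 230 312 314; s7 231 None None; s7 232 None None; s7 233 None None; s7 234 None None;
```

Call:
jog_arm:
  targets:
    - {"xyz": [0, 0, -0.6], "spin": 0}
    - {"xyz": [0, 0, -0.6], "spin": 0}
    - {"xyz": [0, 0, -0.6], "spin": 0}
    - {"xyz": [-0.6, 0.024, 0], "spin": 0}
    - {"xyz": [-0.6, 0.024, 0], "spin": 0}
    - {"xyz": [-0.6, 0.024, 0], "spin": 0}
    - {"xyz": [-0.6, 0.024, 0], "spin": 0}
    - {"xyz": [-0.6, 0.024, 0], "spin": 0}
    - {"xyz": [-0.6, 0.024, 0], "spin": 0}
    - {"xyz": [-0.6, 0.024, 0], "spin": 0}

```text
time: 51.45
tool_pos: [548.2, -219.4, 344.7]
tcp_rot: [-3.139, -0.003, 1.62]
contact_force: [1.7, 0.4, -1.4]
grip_width: 26.9
finger_force: 30.0
```

Call:
jog_arm:
  targets:
    - {"xyz": [-0.31, 0.01, 0], "spin": 0}
    - {"xyz": [-0.3, 0.01, 0], "spin": 0}
    - {"xyz": [0, 0, 0], "spin": 0}
    - {"xyz": [0, 0, 0.2], "spin": 0}
    - {"xyz": [0, 0, 0.2], "spin": 0}
    - {"xyz": [0, 0, 0.2], "spin": 0}
    - {"xyz": [0, 0, 0.2], "spin": 0}
    - {"xyz": [0, 0, 0], "spin": 0}
    - {"xyz": [0, 0, 0], "spin": 0}
    - {"xyz": [0, 0, 0], "spin": 0}

```text
time: 52.7
tool_pos: [552.8, -266.7, 283.5]
tcp_rot: [3.141, 0.001, 1.62]
contact_force: [0.6, 0.0, -1.7]
grip_width: 26.8
finger_force: 30.0
```

```bash
python3 -c "
from h import *
go(554,-266,240,1.62)
"
```

```text
pos [ 552.8 -266.7  283.5] yaw 1.62 t 52.7 F [ 0.6  0.  -1.7] grip 26.8 j6 -0.62 | shift [0.008 0.015 0.543] spin 0.0
```

Call:
jog_arm:
  targets:
    - {"xyz": [0, 0.01, 0.1], "spin": 0}
    - {"xyz": [0, 0, 0.1], "spin": 0}
    - {"xyz": [0, 0, 0.1], "spin": 0}
    - {"xyz": [0, 0, 0.1], "spin": 0}
    - {"xyz": [0, 0, 0.1], "spin": 0}
    - {"xyz": [0, 0, 0.04], "spin": 0}
    - {"xyz": [0, 0, 0], "spin": 0}
    - {"xyz": [0, 0, 0], "spin": 0}
    - {"xyz": [0, 0, 0], "spin": 0}
    - {"xyz": [0, 0, 0], "spin": 0}

```text
time: 53.95
tool_pos: [553.4, -266.8, 239.7]
tcp_rot: [3.141, 0.0, 1.62]
contact_force: [0.1, -0.8, -2.1]
grip_width: 27.2
finger_force: 30.0
```

Call:
jog_arm:
  targets:
    - {"xyz": [0, 0, 0], "spin": 0}
    - {"xyz": [0, 0, 0], "spin": 0}
    - {"xyz": [0, 0, 0], "spin": 0}
    - {"xyz": [0, 0, 0], "spin": 0}
    - {"xyz": [0, 0, 0], "spin": 0}
    - {"xyz": [0, 0, -0.4], "spin": 0}
    - {"xyz": [0, 0, -0.4], "spin": 0}
    - {"xyz": [0.5, 0, 0], "spin": 0}
    - {"xyz": [0.6, 0, 0], "spin": 0}
    - {"xyz": [0.6, -0.3, 0], "spin": 0}
  gripper: 65

```text
time: 55.2
tool_pos: [522.9, -130.8, 303.0]
tcp_rot: [3.141, -0.0, 1.62]
contact_force: [0.4, 0.4, -0.8]
grip_width: 59.3
finger_force: 0.0
```

```bash
python3 -c "
from h import *
t=cap('top','t17')
print(find(t))
p,w=noz((328.5,274.6),(369.9,269.7),-35); go(p[0],p[1],304,w+np.pi)
p,w=noz((294.6,209.1),(335.6,213.5),-35)
"
```

```text
[(array([253.8, 208.3]), np.int32(262)), (array([294.6, 209.1]), np.int32(27)), (array([335.6, 213.5]), np.int32(20)), (array([365.1, 244.8]), np.int32(10)), (array([369.9, 269.7]), np.int32(18)), (array([328.5, 274.5]), np.int32(28))]
mid [422.8  97.4  14. ] len 117.2 yaw -1.474 grip [419.4 132.3  14. ]
pos [ 519.1 -125.3  303.5] yaw 1.623 t 55.2 F [-1.   4.8  0.4] grip 59.8 j6 -0.43 | shift [ 3.28  -1.076 -0.007] spin -0.45
mid [600.1 190.2  14. ] len 118.7 yaw -1.703 grip [604.7 224.9  14. ]
```

Call:
jog_arm:
  targets:
    - {"xyz": [0.547, -0.18, 0], "spin": 0}
    - {"xyz": [0.547, -0.18, 0], "spin": 0}
    - {"xyz": [0.547, -0.18, 0], "spin": 0}
    - {"xyz": [0.547, -0.18, 0], "spin": 0}
    - {"xyz": [0.547, -0.18, 0], "spin": 0}
    - {"xyz": [0.547, -0.18, 0], "spin": 0}
    - {"xyz": [0, 0, 0.6], "spin": -0.45}
    - {"xyz": [0, 0, 0.6], "spin": 0}
    - {"xyz": [0, 0, 0.6], "spin": 0}
    - {"xyz": [0, 0, 0.6], "spin": 0}

```text
time: 56.5
tool_pos: [423.9, 125.8, 110.5]
tcp_rot: [3.14, 0.0, 1.665]
contact_force: [0.4, -0.1, 0.0]
grip_width: 59.8
finger_force: 0.0
```

```bash
python3 -c "
from h import *
go(419.4,132.3,2.5,1.667)
t=cap('top','t18');flapcheck(t);print(find(t))
"
```

```text
pos [423.9 125.8 110.5] yaw 1.665 t 56.5 F [ 0.4 -0.1  0. ] grip 59.8 j6 0.02 | shift [ 0.086 -0.048  1.349] spin -0.02
bore diff 4.470588235294118
[(array([253.6, 208. ]), np.int32(242)), (array([294.6, 209.1]), np.int32(27)), (array([335.6, 213.5]), np.int32(20))]
```

Call:
jog_arm:
  targets:
    - {"xyz": [0.086, -0.048, 0], "spin": 0}
    - {"xyz": [0, 0, 0.25], "spin": 0}
    - {"xyz": [0, 0, 0.25], "spin": 0}
    - {"xyz": [0, 0, 0.25], "spin": 0}
    - {"xyz": [0, 0, 0.25], "spin": 0}
    - {"xyz": [0, 0, 0.2], "spin": 0}
    - {"xyz": [0, 0, 0.14], "spin": 0}
    - {"xyz": [0, 0, 0], "spin": 0}
    - {"xyz": [0, 0, 0], "spin": 0}
    - {"xyz": [0, 0, 0], "spin": 0}

```text
time: 57.8
tool_pos: [419.6, 132.4, 5.0]
tcp_rot: [3.14, 0.0, 1.665]
contact_force: [0.1, 0.2, -0.3]
grip_width: 59.5
finger_force: 0.0
```

Call:
jog_arm:
  targets:
    - {"xyz": [0, 0, 0], "spin": 0}
    - {"xyz": [0, 0, 0], "spin": 0}
    - {"xyz": [0, 0, 0], "spin": 0}
    - {"xyz": [0, 0, 0], "spin": 0}
    - {"xyz": [0, 0, 0], "spin": 0}
    - {"xyz": [0, 0, 0], "spin": 0}
    - {"xyz": [0, 0, 0], "spin": 0}
    - {"xyz": [0, 0, -0.1], "spin": 0}
    - {"xyz": [0, 0, -0.3], "spin": 0}
    - {"xyz": [0, 0, -0.3], "spin": 0}
  gripper: 0

```text
time: 59.05
tool_pos: [418.3, 132.3, 60.9]
tcp_rot: [-3.14, 0.0, 1.665]
contact_force: [0.4, 0.4, -2.7]
grip_width: 27.9
finger_force: 29.6
```

Call:
jog_arm:
  targets:
    - {"xyz": [0, 0, -0.6], "spin": 0}
    - {"xyz": [0, 0, -0.6], "spin": 0}
    - {"xyz": [-0.46, 0.39, 0], "spin": 0}
    - {"xyz": [-0.46, 0.39, 0], "spin": 0}
    - {"xyz": [-0.46, 0.39, 0], "spin": 0}
    - {"xyz": [0, 0, 0], "spin": 1}
    - {"xyz": [0, 0, 0], "spin": 1}
    - {"xyz": [0, 0, 0], "spin": 1}
    - {"xyz": [0, 0, 0], "spin": 1}
    - {"xyz": [0, 0, 0], "spin": 1}

```text
time: 60.3
tool_pos: [521.8, 31.3, 156.2]
tcp_rot: [-3.14, 0.001, 1.161]
contact_force: [-0.4, 0.6, -2.0]
grip_width: 28.1
finger_force: 29.6
```

Call:
jog_arm:
  targets:
    - {"xyz": [0, 0, 0], "spin": 1}
    - {"xyz": [0, 0, 0], "spin": 1}
    - {"xyz": [0, 0, 0], "spin": 1}
    - {"xyz": [0, 0, 0], "spin": 1}
    - {"xyz": [0, 0, 0], "spin": 1}
    - {"xyz": [0, 0, 0], "spin": 1}
    - {"xyz": [0, 0, 0], "spin": 1}
    - {"xyz": [0, 0, 0], "spin": 1}
    - {"xyz": [0, 0, 0], "spin": 1}
    - {"xyz": [0, 0, 0], "spin": 1}

```text
time: 61.55
tool_pos: [521.9, 31.3, 156.3]
tcp_rot: [-3.141, 0.001, 0.161]
contact_force: [-1.2, -0.7, -2.8]
grip_width: 27.7
finger_force: 29.6
```

Call:
jog_arm:
  targets:
    - {"xyz": [0, 0, 0], "spin": 1}
    - {"xyz": [0, 0, 0], "spin": 1}
    - {"xyz": [0, 0, 0], "spin": 1}
    - {"xyz": [0, 0, 0], "spin": 1}
    - {"xyz": [0, 0, 0], "spin": 1}
    - {"xyz": [0, 0, 0], "spin": 1}
    - {"xyz": [0, 0, 0], "spin": 1}
    - {"xyz": [0, 0, 0], "spin": 1}
    - {"xyz": [0, 0, 0], "spin": 1}
    - {"xyz": [0, 0, 0], "spin": 1}

```text
time: 62.8
tool_pos: [521.8, 31.3, 156.2]
tcp_rot: [3.14, 0.001, -0.838]
contact_force: [-0.5, -0.3, -1.5]
grip_width: 27.9
finger_force: 29.6
```

```bash
python3 -c "
from h import *
go(522,30,89,-1.52)
"
```

```text
pos [521.8  31.3 156.2] yaw -0.838 t 62.8 F [-0.5 -0.3 -1.5] grip 27.9 j6 2.32 | shift [0.013 0.009 0.841] spin 6.82
```

Call:
jog_arm:
  targets:
    - {"xyz": [0.016, 0, 0], "spin": 0.97}
    - {"xyz": [0, 0, 0], "spin": 0.97}
    - {"xyz": [0, 0, 0], "spin": 0.97}
    - {"xyz": [0, 0, 0], "spin": 0.97}
    - {"xyz": [0, 0, 0], "spin": 0.97}
    - {"xyz": [0, 0, 0], "spin": 0.97}
    - {"xyz": [0, 0, 0], "spin": 0.98}
    - {"xyz": [0, 0, 0.2], "spin": 0}
    - {"xyz": [0, 0, 0.2], "spin": 0}
    - {"xyz": [0, 0, 0.2], "spin": 0}

```text
time: 64.05
tool_pos: [522.7, 30.3, 107.8]
tcp_rot: [3.14, 0.0, -1.515]
contact_force: [0.3, 0.2, -1.9]
grip_width: 27.8
finger_force: 29.6
```

```bash
python3 -c "
from h import *
go(522,30,89,-1.52)
"
```

```text
pos [522.7  30.3 107.8] yaw -1.515 t 64.0 F [ 0.3  0.2 -1.9] grip 27.8 j6 3.0 | shift [0.003 0.008 0.235] spin 0.05
```

Call:
jog_arm:
  targets:
    - {"xyz": [0, 0, 0.1], "spin": 0}
    - {"xyz": [0, 0, 0.1], "spin": 0}
    - {"xyz": [0, 0, 0.03], "spin": 0}
    - {"xyz": [0, 0, 0.015], "spin": 0}
    - {"xyz": [0, 0, 0.015], "spin": 0}
    - {"xyz": [0, 0, 0], "spin": 0}
    - {"xyz": [0, 0, 0], "spin": 0}
    - {"xyz": [0, 0, 0], "spin": 0}
    - {"xyz": [0, 0, 0], "spin": 0}
    - {"xyz": [0, 0, 0], "spin": 0}

```text
time: 65.3
tool_pos: [523.7, 30.2, 87.6]
tcp_rot: [-3.141, -0.0, -1.515]
contact_force: [0.3, -1.0, 0.3]
grip_width: 27.4
finger_force: 29.6
```

Call:
jog_arm:
  targets:
    - {"xyz": [0, 0, 0], "spin": 0}
    - {"xyz": [0, 0, 0], "spin": 0}
    - {"xyz": [0, 0, 0], "spin": 0}
    - {"xyz": [0, 0, 0], "spin": 0}
    - {"xyz": [0, 0, 0], "spin": 0}
    - {"xyz": [0, 0, 0], "spin": 0}
    - {"xyz": [0, 0, 0], "spin": 0}
    - {"xyz": [0, 0, 0], "spin": 0}
    - {"xyz": [0, 0, 0], "spin": 0}
    - {"xyz": [0, 0, 0], "spin": 0}
  gripper: 65

```text
time: 66.55
tool_pos: [523.5, 30.3, 87.5]
tcp_rot: [3.142, -0.0, -1.515]
contact_force: [-0.1, 0.2, -0.7]
grip_width: 59.7
finger_force: 0.0
```

```bash
python3 -c "
from h import *
go(522,39.6,96,-1.52)
s=cap('scene','s20');t=cap('top','t20')
print(brass('scene',(517,119,36),8,s),brass('scene',(523,35,128),13,s)); print(brass('top',(517,119,36),9,t),brass('top',(522,40,128),16,t))
for n in('s5','s12'): print(n,brass('scene',(517,119,36),8,cv2.imread('pics/%s.png'%n)),brass('scene',(523,35,128),13,cv2.imread('pics/%s.png'%n)))
"
```

```text
pos [523.5  30.3  87.5] yaw -1.515 t 66.5 F [-0.1  0.2 -0.7] grip 59.7 j6 3.0 | shift [-0.117  0.012 -0.106] spin 0.05
[(array([317.8, 251.4]), np.int32(5), array([317, 251,   3,   2], dtype=int32))] [(array([333.7, 216.4]), np.int32(29), array([331, 214,   6,   6], dtype=int32))]
[(array([343.5, 238. ]), np.int32(4), array([343, 237,   2,   3], dtype=int32))] []
s5 [(array([315.7, 250. ]), np.int32(7), array([315, 249,   3,   3], dtype=int32))] [(array([337.8, 217.6]), np.int32(22), array([335, 215,   6,   6], dtype=int32))]
s12 [(array([317.7, 251.2]), np.int32(6), array([317, 250,   3,   3], dtype=int32))] [(array([334.5, 216.7]), np.int32(28), array([332, 214,   7,   6], dtype=int32)), (array([345.8, 220.2]), np.int32(6), array([345, 219,   3,   4], dtype=int32))]
```

Call:
jog_arm:
  targets:
    - {"xyz": [0, 0, -0.1], "spin": 0}
    - {"xyz": [0, 0, -0.11], "spin": 0}
    - {"xyz": [-0.11, 0, 0], "spin": 0}
    - {"xyz": [-0.11, 0, 0], "spin": 0}
    - {"xyz": [-0.11, 0, 0], "spin": 0}
    - {"xyz": [0, 0, 0], "spin": 0}
    - {"xyz": [0, 0, 0], "spin": 0}
    - {"xyz": [0, 0, 0], "spin": 0}
    - {"xyz": [0, 0, 0], "spin": 0}
    - {"xyz": [0, 0, 0], "spin": 0}

```text
time: 67.9
tool_pos: [522.0, 56.5, 104.3]
tcp_rot: [3.142, -0.0, -1.515]
contact_force: [0.5, 0.7, -0.4]
grip_width: 59.9
finger_force: 0.0
```

Call:
jog_arm:
  targets:
    - {"xyz": [0, 0, 0], "spin": 0}
    - {"xyz": [0, 0, 0], "spin": 0}
    - {"xyz": [0, 0, 0], "spin": 0}
    - {"xyz": [0, 0, 0], "spin": 0}
    - {"xyz": [0, 0, 0], "spin": 0}
    - {"xyz": [0, 0, 0], "spin": 0}
    - {"xyz": [0, 0, 0], "spin": 0}
    - {"xyz": [0, 0, 0], "spin": 0}
    - {"xyz": [0, 0, 0], "spin": 0}
    - {"xyz": [0, 0, 0], "spin": 0}
  gripper: 0

```text
time: 69.15
tool_pos: [522.4, 56.6, 104.5]
tcp_rot: [-3.141, -0.0, -1.515]
contact_force: [4.2, -0.3, 1.7]
grip_width: 28.7
finger_force: 30.1
```

```bash
python3 -c "
from h import *
go(519,118,206,-1.52)
s=cap('scene','s21');print(brass('scene',(517,119,36),8,s),brass('scene',(523,35,128),13,s))
"
```

```text
pos [522.4  56.6 104.5] yaw -1.515 t 69.2 F [ 4.2 -0.3  1.7] grip 28.7 j6 3.05 | shift [-0.769  0.    -1.269] spin 0.05
[(array([317.8, 251.4]), np.int32(5), array([317, 251,   3,   2], dtype=int32))] [(array([348.2, 203.8]), np.int32(13), array([345, 203,   6,   3], dtype=int32)), (array([337.4, 213.4]), np.int32(5), array([336, 213,   4,   2], dtype=int32)), (array([333. , 218.5]), np.int32(4), array([332, 218,   3,   2], dtype=int32))]
```

Call:
jog_arm:
  targets:
    - {"xyz": [-0.11, 0, -0.06], "spin": -0.25}
    - {"xyz": [-0.11, -0.005, -0.06], "spin": -0.25}
    - {"xyz": [-0.13, -0.01, -0.042], "spin": -0.25}
    - {"xyz": [-0.13, -0.01, -0.042], "spin": -0.25}
    - {"xyz": [-0.135, -0.015, -0.018], "spin": -0.25}
    - {"xyz": [-0.135, -0.02, -0.015], "spin": -0.25}
    - {"xyz": [0, 0, -0.1], "spin": 0}
    - {"xyz": [0, 0, -0.4], "spin": 0}
    - {"xyz": [0, 0, -0.5], "spin": 0}
    - {"xyz": [0, 0, 0], "spin": 0}

```text
time: 70.45
tool_pos: [521.5, 117.4, 206.6]
tcp_rot: [-3.134, -0.0, -1.365]
contact_force: [0.1, 0.3, -2.0]
grip_width: 27.5
finger_force: 30.0
```

```bash
cat >> h.py <<'E'
def hang(im,p):
    "column extent of what differs from the first scene picture, rows under the TCP; and where an upright nozzle's axis should be"
    bg=cv2.imread('pics/scene0.png'); d=np.abs(im.astype(int)-bg).sum(2)
    for dz in (-10,-30,-50,-60,-70,-80,-88,-94):
        u,v=proj('scene',np.array(p)+[0,0,dz]); v=int(round(v)); u0=int(u); xs=np.nonzero(d[v,u0-12:u0+13]>60)[0]+u0-12
        print(dz,v,'exp',round(u,1),'got',(xs.min(),xs.max(),(xs.min()+xs.max())/2) if len(xs) else None)
E
python3 -c "
from h import *
go(554,-266,350,-1.365)
p=bot.get_obs()['tool_pos']; s=cap('scene','s22'); hang(s,p)
print('prev'); hang(cv2.imread('pics/s16.png'),[520.2,117.3,205.8])
"
```

```text
pos [521.5 117.4 206.6] yaw -1.365 t 70.5 F [ 0.1  0.3 -2. ] grip 27.5 j6 3.01 | shift [ 4.774  0.579 -1.792] spin -0.0
-10 207 exp 316.3 got (np.int64(312), np.int64(323), np.float64(317.5))
-30 213 exp 316.2 got (np.int64(311), np.int64(321), np.float64(316.0))
-50 219 exp 316.1 got (np.int64(312), np.int64(317), np.float64(314.5))
-60 222 exp 316.1 got (np.int64(314), np.int64(317), np.float64(315.5))
-70 224 exp 316.1 got (np.int64(314), np.int64(318), np.float64(316.0))
-80 227 exp 316.0 got (np.int64(314), np.int64(319), np.float64(316.5))
-88 229 exp 316.0 got (np.int64(314), np.int64(319), np.float64(316.5))
-94 231 exp 315.9 got (np.int64(315), np.int64(318), np.float64(316.5))
prev
-10 208 exp 316.6 got (np.int64(311), np.int64(321), np.float64(316.0))
-30 214 exp 316.5 got (np.int64(310), np.int64(321), np.float64(315.5))
-50 219 exp 316.4 got (np.int64(311), np.int64(317), np.float64(314.0))
-60 222 exp 316.4 got (np.int64(313), np.int64(317), np.float64(315.0))
-70 225 exp 316.3 got (np.int64(313), np.int64(318), np.float64(315.5))
-80 228 exp 316.3 got (np.int64(313), np.int64(319), np.float64(316.0))
-88 230 exp 316.2 got (np.int64(313), np.int64(317), np.float64(315.0))
-94 231 exp 316.2 got (np.int64(314), np.int64(317), np.float64(315.5))
```

Call:
jog_arm:
  targets:
    - {"xyz": [0, 0, -0.6], "spin": 0}
    - {"xyz": [0, 0, -0.6], "spin": 0}
    - {"xyz": [0, 0, -0.6], "spin": 0}
    - {"xyz": [0.6, 0.073, 0], "spin": 0}
    - {"xyz": [0.6, 0.073, 0], "spin": 0}
    - {"xyz": [0.6, 0.073, 0], "spin": 0}
    - {"xyz": [0.6, 0.073, 0], "spin": 0}
    - {"xyz": [0.6, 0.073, 0], "spin": 0}
    - {"xyz": [0.6, 0.073, 0], "spin": 0}
    - {"xyz": [0.6, 0.073, 0], "spin": 0}

```text
time: 71.75
tool_pos: [547.9, -221.7, 345.4]
tcp_rot: [3.14, 0.002, -1.365]
contact_force: [1.0, -0.2, -2.5]
grip_width: 27.9
finger_force: 30.0
```

Call:
jog_arm:
  targets:
    - {"xyz": [0.29, 0.035, 0], "spin": 0}
    - {"xyz": [0.28, 0.035, 0], "spin": 0}
    - {"xyz": [0, 0, 0], "spin": 0}
    - {"xyz": [0, 0, 0.1], "spin": 0}
    - {"xyz": [0, 0, 0], "spin": 0}
    - {"xyz": [0, 0, 0], "spin": 0}
    - {"xyz": [0, 0, 0], "spin": 0}
    - {"xyz": [0, 0, 0], "spin": 0}
    - {"xyz": [0, 0, 0], "spin": 0}
    - {"xyz": [0, 0, 0], "spin": 0}

```text
time: 73.0
tool_pos: [551.9, -266.3, 339.3]
tcp_rot: [-3.142, -0.0, -1.365]
contact_force: [0.3, 0.3, -1.4]
grip_width: 27.9
finger_force: 30.0
```

```bash
python3 -c "
from h import *
go(554,-265.5,240,-1.365)
"
```

```text
pos [ 551.9 -266.3  339.3] yaw -1.365 t 73.0 F [ 0.3  0.3 -1.4] grip 27.9 j6 2.36 | shift [-0.004 -0.028  1.241] spin -0.0
```

Call:
jog_arm:
  targets:
    - {"xyz": [0, -0.028, 0], "spin": 0}
    - {"xyz": [0, 0, 0.2], "spin": 0}
    - {"xyz": [0, 0, 0.2], "spin": 0}
    - {"xyz": [0, 0, 0.2], "spin": 0}
    - {"xyz": [0, 0, 0.2], "spin": 0}
    - {"xyz": [0, 0, 0.2], "spin": 0}
    - {"xyz": [0, 0, 0.15], "spin": 0}
    - {"xyz": [0, 0, 0.09], "spin": 0}
    - {"xyz": [0, 0, 0], "spin": 0}
    - {"xyz": [0, 0, 0], "spin": 0}

```text
time: 74.25
tool_pos: [554.4, -265.9, 240.7]
tcp_rot: [-3.141, -0.001, -1.365]
contact_force: [1.1, 0.3, -1.8]
grip_width: 27.3
finger_force: 30.0
```

Call:
jog_arm:
  targets:
    - {"xyz": [0, 0, 0], "spin": 0}
    - {"xyz": [0, 0, 0], "spin": 0}
    - {"xyz": [0, 0, 0], "spin": 0}
    - {"xyz": [0, 0, 0], "spin": 0}
    - {"xyz": [0, 0, 0], "spin": 0}
    - {"xyz": [0, 0, -0.4], "spin": 0}
    - {"xyz": [0, 0, -0.4], "spin": 0}
    - {"xyz": [-0.5, 0, 0], "spin": 0}
    - {"xyz": [-0.6, 0, 0], "spin": 0}
    - {"xyz": [-0.6, 0, 0], "spin": 0}
  gripper: 65

```text
time: 75.5
tool_pos: [525.9, -131.4, 304.1]
tcp_rot: [-3.141, -0.0, -1.366]
contact_force: [-0.2, 0.4, -0.1]
grip_width: 60.0
finger_force: 0.0
```

```bash
python3 -c "
from h import *
t=cap('top','t23')
print(find(t))
p,w=noz((294.6,209.1),(335.6,213.5),-35); go(p[0],p[1],304,w+np.pi)
"
```

```text
[(array([253.8, 208.3]), np.int32(264)), (array([294.6, 209.1]), np.int32(27)), (array([335.6, 213.5]), np.int32(20)), (array([365.1, 244.8]), np.int32(10))]
mid [600.1 190.2  14. ] len 118.7 yaw -1.703 grip [604.7 224.9  14. ]
pos [ 524.8 -126.1  304.7] yaw -1.362 t 75.5 F [ 0.9  4.2 -0.3] grip 59.1 j6 2.55 | shift [-4.085 -1.886  0.009] spin -28.01
```

```bash
python3 -c "
from h import *
np.set_printoptions(precision=1,suppress=True)
for z in (0,50,100,150,200,250): print(z,onz('top',331,184,z)[:2],onz('top',323,138,z)[:2], onz('scene',271,213,z)[:2])
print('drawer front left tri',tri((331,184),(272,212)),tri((331,184),(270,195)),'top corner',tri((323,132),(263,171)))
s=cv2.imread('pics/scene0.png'); cv2.imwrite('pics/x.png',s)
"
```

```text
0 [684.5 142.3] [827.4 162.8] [795.9 107.8]
50 [669.7 143.2] [807.1 162.9] [738.5 139.9]
100 [654.8 144.1] [786.8 163.1] [681.2 172.1]
150 [640. 145.] [766.5 163.2] [623.8 204.2]
200 [625.2 145.9] [746.1 163.3] [566.5 236.3]
250 [610.3 146.8] [725.8 163.4] [509.1 268.4]
drawer front left tri (array([664.5, 158.1, 105. ]), np.float64(35.10716092671885)) (array([645.9, 164.7, 180.4]), np.float64(48.049057397746324)) top corner (array([753.9, 157.9, 208.7]), np.float64(13.19709847976543))
```

Call:
jog_arm:
  targets:
    - {"xyz": [-0.518, -0.238, 0], "spin": 0}
    - {"xyz": [-0.518, -0.238, 0], "spin": 0}
    - {"xyz": [-0.518, -0.238, 0], "spin": 0}
    - {"xyz": [-0.518, -0.238, 0], "spin": 0}
    - {"xyz": [-0.518, -0.238, 0], "spin": 0}
    - {"xyz": [-0.518, -0.238, 0], "spin": 0}
    - {"xyz": [-0.518, -0.238, 0], "spin": -1}
    - {"xyz": [-0.49, -0.29, 0], "spin": -1}
    - {"xyz": [0, 0, 0], "spin": -1}
    - {"xyz": [0, 0, 0], "spin": -1}

```text
time: 76.8
tool_pos: [608.0, 223.7, 303.5]
tcp_rot: [3.141, 0.0, -0.961]
contact_force: [0.7, 0.3, 0.2]
grip_width: 59.7
finger_force: 0.0
```

Call:
jog_arm:
  targets:
    - {"xyz": [0, 0, 0], "spin": -1}
    - {"xyz": [0, 0, 0], "spin": -1}
    - {"xyz": [0, 0, 0], "spin": -1}
    - {"xyz": [0, 0, 0], "spin": -1}
    - {"xyz": [0, 0, 0], "spin": -1}
    - {"xyz": [0, 0, 0], "spin": -1}
    - {"xyz": [0, 0, 0], "spin": -1}
    - {"xyz": [0, 0, 0], "spin": -1}
    - {"xyz": [0, 0, 0], "spin": -1}
    - {"xyz": [0, 0, 0], "spin": -1}

```text
time: 78.05
tool_pos: [608.1, 222.8, 304.0]
tcp_rot: [3.141, 0.0, 0.038]
contact_force: [-0.2, 0.3, 0.5]
grip_width: 59.4
finger_force: 0.0
```

Call:
jog_arm:
  targets:
    - {"xyz": [0, 0, 0], "spin": -1}
    - {"xyz": [0, 0, 0], "spin": -1}
    - {"xyz": [0, 0, 0], "spin": -1}
    - {"xyz": [0, 0, 0], "spin": -1}
    - {"xyz": [0, 0, 0], "spin": -1}
    - {"xyz": [0, 0, 0], "spin": -1}
    - {"xyz": [0, 0, 0], "spin": -1}
    - {"xyz": [0, 0, 0], "spin": -1}
    - {"xyz": [0, 0, 0], "spin": -1}
    - {"xyz": [0, 0, 0], "spin": -1}

```text
time: 79.3
tool_pos: [608.1, 222.8, 304.0]
tcp_rot: [3.142, 0.0, 1.038]
contact_force: [0.2, 0.0, -0.6]
grip_width: 59.8
finger_force: 0.0
```

```bash
python3 -c "
from h import *
go(605.4,229.9,110,1.4386)
t=cap('top','t24');flapcheck(t);print(find(t)); s=cap('scene','s24'); print(brass('scene',(608,247,14),7,s),brass('scene',(608,247,14),7,cv2.imread('pics/scene0.png')))
"
```

```text
pos [608.1 222.8 304. ] yaw 1.038 t 79.3 F [ 0.2  0.  -0.6] grip 59.8 j6 0.77 | shift [ 0.06  -0.074  2.425] spin -4.01
bore diff 3.2998846597462514
[(array([253.8, 208.2]), np.int32(265)), (array([365.1, 244.8]), np.int32(10))]
[(array([263.2, 256.6]), np.int32(24), array([261, 254,   5,   6], dtype=int32))] [(array([263.2, 256.6]), np.int32(24), array([261, 254,   5,   6], dtype=int32))]
```

Call:
jog_arm:
  targets:
    - {"xyz": [0.06, -0.074, 0], "spin": 0}
    - {"xyz": [0, 0, 0], "spin": -1}
    - {"xyz": [0, 0, 0], "spin": -1}
    - {"xyz": [0, 0, 0], "spin": -1}
    - {"xyz": [0, 0, 0], "spin": -1}
    - {"xyz": [0, 0, 0.6], "spin": 0}
    - {"xyz": [0, 0, 0.6], "spin": 0}
    - {"xyz": [0, 0, 0.6], "spin": 0}
    - {"xyz": [0, 0, 0.6], "spin": 0}
    - {"xyz": [0, 0, 0], "spin": 0}

```text
time: 80.65
tool_pos: [602.6, 229.8, 108.2]
tcp_rot: [-3.134, 0.003, 1.434]
contact_force: [-0.0, 0.4, 0.6]
grip_width: 59.8
finger_force: 0.0
```

```bash
python3 -c "
from h import *
go(605.4,229.9,3,1.4386)
"
```

```text
pos [602.6 229.8 108.2] yaw 1.434 t 80.7 F [-0.   0.4  0.6] grip 59.8 j6 0.38 | shift [0.005 0.034 1.315] spin -0.05
```

Call:
jog_arm:
  targets:
    - {"xyz": [0, 0.01, 0], "spin": 0}
    - {"xyz": [0, 0, 0.25], "spin": 0}
    - {"xyz": [0, 0, 0.25], "spin": 0}
    - {"xyz": [0, 0, 0.25], "spin": 0}
    - {"xyz": [0, 0, 0.25], "spin": 0}
    - {"xyz": [0, 0, 0.2], "spin": 0}
    - {"xyz": [0, 0, 0.1], "spin": 0}
    - {"xyz": [0, 0, 0], "spin": 0}
    - {"xyz": [0, 0, 0], "spin": 0}
    - {"xyz": [0, 0, 0], "spin": 0}

```text
time: 81.9
tool_pos: [606.5, 230.1, 8.8]
tcp_rot: [3.14, -0.0, 1.435]
contact_force: [-0.4, -0.0, 1.1]
grip_width: 59.6
finger_force: 0.0
```

Call:
jog_arm:
  targets:
    - {"xyz": [0, 0, 0], "spin": 0}
    - {"xyz": [0, 0, 0], "spin": 0}
    - {"xyz": [0, 0, 0], "spin": 0}
    - {"xyz": [0, 0, 0], "spin": 0}
    - {"xyz": [0, 0, 0], "spin": 0}
    - {"xyz": [0, 0, 0], "spin": 0}
    - {"xyz": [0, 0, 0], "spin": 0}
    - {"xyz": [0, 0, -0.1], "spin": 0}
    - {"xyz": [0, 0, -0.3], "spin": 0}
    - {"xyz": [0, 0, -0.3], "spin": 0}
  gripper: 0

```text
time: 83.15
tool_pos: [605.6, 229.9, 64.6]
tcp_rot: [-3.14, 0.0, 1.435]
contact_force: [0.9, 0.3, -2.1]
grip_width: 27.8
finger_force: 29.8
```

Call:
jog_arm:
  targets:
    - {"xyz": [0, 0, -0.5], "spin": 0}
    - {"xyz": [0, 0, -0.5], "spin": 0}
    - {"xyz": [0, 0, -0.5], "spin": 0}
    - {"xyz": [-0.536, -0.138, 0], "spin": 0}
    - {"xyz": [-0.536, -0.138, 0], "spin": 0}
    - {"xyz": [-0.536, -0.138, 0], "spin": 0}
    - {"xyz": [-0.536, -0.138, 0], "spin": 0}
    - {"xyz": [-0.536, -0.138, 0], "spin": 0}
    - {"xyz": [0, 0, 0], "spin": 1}
    - {"xyz": [0, 0, 0], "spin": 1}

```text
time: 84.4
tool_pos: [521.8, 24.4, 184.5]
tcp_rot: [-3.141, -0.0, 1.23]
contact_force: [-0.3, -0.3, -0.8]
grip_width: 27.5
finger_force: 29.8
```

Call:
jog_arm:
  targets:
    - {"xyz": [0, 0, 0], "spin": 1}
    - {"xyz": [0, 0, 0], "spin": 1}
    - {"xyz": [0, 0, 0], "spin": 1}
    - {"xyz": [0, 0, 0], "spin": 1}
    - {"xyz": [0, 0, 0], "spin": 1}
    - {"xyz": [0, 0, 0], "spin": 1}
    - {"xyz": [0, 0, 0], "spin": 1}
    - {"xyz": [0, 0, 0], "spin": 1}
    - {"xyz": [0, 0, 0], "spin": 1}
    - {"xyz": [0, 0, 0], "spin": 1}

```text
time: 85.65
tool_pos: [522.0, 25.1, 184.3]
tcp_rot: [-3.142, 0.0, 0.231]
contact_force: [0.2, -0.0, -2.2]
grip_width: 27.3
finger_force: 29.8
```

Call:
jog_arm:
  targets:
    - {"xyz": [0, 0, 0], "spin": 1}
    - {"xyz": [0, 0, 0], "spin": 1}
    - {"xyz": [0, 0, 0], "spin": 1}
    - {"xyz": [0, 0, 0], "spin": 1}
    - {"xyz": [0, 0, 0], "spin": 1}
    - {"xyz": [0, 0, 0], "spin": 1}
    - {"xyz": [0, 0, 0], "spin": 1}
    - {"xyz": [0, 0, 0], "spin": 1}
    - {"xyz": [0, 0, 0], "spin": 1}
    - {"xyz": [0, 0, 0], "spin": 1}

```text
time: 86.9
tool_pos: [521.9, 25.0, 184.3]
tcp_rot: [3.141, 0.0, -0.768]
contact_force: [0.2, -0.5, -1.6]
grip_width: 27.6
finger_force: 29.8
```

```bash
python3 -c "
from h import *
go(522.5,25,93,-1.515)
"
```

```text
pos [521.9  25.  184.3] yaw -0.768 t 86.9 F [ 0.2 -0.5 -1.6] grip 27.6 j6 2.24 | shift [ 0.005 -0.004  1.141] spin 7.47
```

Call:
jog_arm:
  targets:
    - {"xyz": [0, 0, 0.05], "spin": 0.93}
    - {"xyz": [0, 0, 0.05], "spin": 0.93}
    - {"xyz": [0, 0, 0.05], "spin": 0.93}
    - {"xyz": [0, 0, 0.05], "spin": 0.93}
    - {"xyz": [0, 0, 0.05], "spin": 0.93}
    - {"xyz": [0, 0, 0.05], "spin": 0.93}
    - {"xyz": [0, 0, 0.05], "spin": 0.94}
    - {"xyz": [0, 0, 0.05], "spin": 0.94}
    - {"xyz": [0, 0, 0.25], "spin": 0}
    - {"xyz": [0, 0, 0.2], "spin": 0}

```text
time: 88.15
tool_pos: [521.9, 25.0, 115.8]
tcp_rot: [3.141, -0.0, -1.511]
contact_force: [0.8, -0.0, -2.2]
grip_width: 27.8
finger_force: 29.8
```

Call:
jog_arm:
  targets:
    - {"xyz": [0, 0, 0.15], "spin": 0}
    - {"xyz": [0, 0, 0.1], "spin": 0}
    - {"xyz": [0, 0, 0.05], "spin": 0}
    - {"xyz": [0, 0, 0], "spin": 0}
    - {"xyz": [0, 0, 0], "spin": 0}
    - {"xyz": [0, 0, 0], "spin": 0}
    - {"xyz": [0, 0, 0], "spin": 0}
    - {"xyz": [0, 0, 0], "spin": 0}
    - {"xyz": [0, 0, 0], "spin": 0}
    - {"xyz": [0, 0, 0], "spin": 0}

```text
time: 89.4
tool_pos: [522.6, 25.0, 92.2]
tcp_rot: [-3.141, -0.0, -1.511]
contact_force: [1.7, 1.0, 0.3]
grip_width: 27.4
finger_force: 29.7
```

```bash
python3 -c "
from h import *
go(522.5,25,92,-1.515)
s=cap('scene','s25');p=bot.get_obs()['tool_pos'];print(proj('scene',(520,25+105,97)),brass('scene',(520,130,97),9,s))
"
```

```text
pos [522.6  25.   92.2] yaw -1.511 t 89.4 F [1.7 1.  0.3] grip 27.4 j6 2.98 | shift [-0.     0.001  0.003] spin 0.04
[312.58685832 236.95208385] [(array([316.7, 236.7]), np.int32(15), array([315, 235,   5,   4], dtype=int32))]
```

Call:
jog_arm:
  targets:
    - {"xyz": [-0.05, 0, -0.02], "spin": 0}
    - {"xyz": [0, 0, 0], "spin": 0}
    - {"xyz": [0, 0, 0], "spin": 0}
    - {"xyz": [0, 0, 0], "spin": 0}
    - {"xyz": [0, 0, 0], "spin": 0}
    - {"xyz": [0, 0, 0], "spin": 0}
    - {"xyz": [0, 0, 0], "spin": 0}
    - {"xyz": [0, 0, 0], "spin": 0}
    - {"xyz": [0, 0, 0], "spin": 0}
    - {"xyz": [0, 0, 0], "spin": 0}

```text
time: 90.7
tool_pos: [522.1, 29.0, 93.6]
tcp_rot: [3.142, -0.0, -1.511]
contact_force: [0.3, 0.1, -1.7]
grip_width: 27.4
finger_force: 29.8
```

Call:
jog_arm:
  targets:
    - {"xyz": [0, 0, 0], "spin": 0}
    - {"xyz": [0, 0, 0], "spin": 0}
    - {"xyz": [0, 0, 0], "spin": 0}
    - {"xyz": [0, 0, 0], "spin": 0}
    - {"xyz": [0, 0, 0], "spin": 0}
    - {"xyz": [0, 0, 0], "spin": 0}
    - {"xyz": [0, 0, 0], "spin": 0}
    - {"xyz": [0, 0, 0], "spin": 0}
    - {"xyz": [0, 0, 0], "spin": 0}
    - {"xyz": [0, 0, 0], "spin": 0}
  gripper: 65

```text
time: 91.95
tool_pos: [522.1, 29.0, 93.7]
tcp_rot: [-3.142, -0.0, -1.511]
contact_force: [-0.6, 0.8, 0.5]
grip_width: 59.3
finger_force: 0.0
```

```bash
python3 -c "
from h import *
go(522,39.6,96,-1.52)
s=cap('scene','s26');t=cap('top','t26')
print(brass('scene',(517,119,36),8,s),brass('scene',(523,35,128),13,s)); print(brass('top',(517,119,36),9,t))
"
```

```text
pos [522.1  29.   93.7] yaw -1.511 t 92.0 F [-0.6  0.8  0.5] grip 59.3 j6 2.99 | shift [-0.132 -0.007 -0.029] spin 0.09
[(array([316.8, 250.6]), np.int32(5), array([316, 250,   3,   2], dtype=int32))] [(array([336.1, 217.1]), np.int32(29), array([333, 214,   7,   7], dtype=int32))]
[(array([343. , 236.6]), np.int32(5), array([342, 235,   3,   4], dtype=int32))]
```

Call:
jog_arm:
  targets:
    - {"xyz": [0, 0, -0.1], "spin": 0}
    - {"xyz": [-0.12, 0, 0], "spin": 0}
    - {"xyz": [-0.13, 0, 0], "spin": 0}
    - {"xyz": [0, 0, 0], "spin": 0}
    - {"xyz": [0, 0, 0], "spin": 0}
    - {"xyz": [0, 0, 0], "spin": 0}
    - {"xyz": [0, 0, 0], "spin": 0}
    - {"xyz": [0, 0, 0], "spin": 0}
    - {"xyz": [0, 0, 0], "spin": 0}
    - {"xyz": [0, 0, 0], "spin": 0}

```text
time: 93.3
tool_pos: [520.9, 48.9, 101.6]
tcp_rot: [3.142, -0.0, -1.511]
contact_force: [-0.2, 0.5, 0.7]
grip_width: 59.7
finger_force: 0.0
```

Call:
jog_arm:
  targets:
    - {"xyz": [0, 0, 0], "spin": 0}
    - {"xyz": [0, 0, 0], "spin": 0}
    - {"xyz": [0, 0, 0], "spin": 0}
    - {"xyz": [0, 0, 0], "spin": 0}
    - {"xyz": [0, 0, 0], "spin": 0}
    - {"xyz": [0, 0, 0], "spin": 0}
    - {"xyz": [0, 0, 0], "spin": 0}
    - {"xyz": [0, 0, 0], "spin": 0}
    - {"xyz": [0, 0, 0], "spin": 0}
    - {"xyz": [0, 0, 0], "spin": 0}
  gripper: 0

```text
time: 94.55
tool_pos: [521.1, 48.9, 101.7]
tcp_rot: [-3.141, -0.0, -1.511]
contact_force: [3.1, 0.6, -0.5]
grip_width: 27.6
finger_force: 29.9
```

Call:
jog_arm:
  targets:
    - {"xyz": [-0.132, 0, -0.082], "spin": -0.25}
    - {"xyz": [-0.132, -0.005, -0.082], "spin": -0.25}
    - {"xyz": [-0.146, -0.01, -0.05], "spin": -0.25}
    - {"xyz": [-0.146, -0.01, -0.05], "spin": -0.25}
    - {"xyz": [-0.154, -0.015, -0.02], "spin": -0.25}
    - {"xyz": [-0.154, -0.02, -0.02], "spin": -0.25}
    - {"xyz": [0, 0, -0.1], "spin": 0}
    - {"xyz": [0, 0, -0.4], "spin": 0}
    - {"xyz": [0, 0, -0.4], "spin": 0}
    - {"xyz": [0, 0, 0], "spin": 0}

```text
time: 95.8
tool_pos: [518.4, 118.7, 200.2]
tcp_rot: [-3.136, 0.0, -1.361]
contact_force: [0.4, 0.7, -2.3]
grip_width: 28.0
finger_force: 30.0
```

```bash
python3 -c "
from h import *
go(554,-265,350,-1.36)
p=bot.get_obs()['tool_pos']; s=cap('scene','s27'); hang(s,p)
"
```

```text
pos [518.4 118.7 200.2] yaw -1.361 t 95.8 F [ 0.4  0.7 -2.3] grip 28.0 j6 3.01 | shift [ 4.785  0.562 -1.873] spin -0.01
-10 210 exp 316.5 got (np.int64(311), np.int64(322), np.float64(316.5))
-30 216 exp 316.4 got (np.int64(311), np.int64(319), np.float64(315.0))
-50 221 exp 316.3 got (np.int64(311), np.int64(317), np.float64(314.0))
-60 224 exp 316.3 got (np.int64(313), np.int64(318), np.float64(315.5))
-70 227 exp 316.2 got (np.int64(314), np.int64(319), np.float64(316.5))
-80 230 exp 316.2 got (np.int64(314), np.int64(319), np.float64(316.5))
-88 232 exp 316.2 got (np.int64(315), np.int64(318), np.float64(316.5))
-94 233 exp 316.1 got (np.int64(315), np.int64(318), np.float64(316.5))
```

Hanging upright again; carry it to the pot.

Call:
jog_arm:
  targets:
    - {"xyz": [0, 0, -0.62], "spin": 0}
    - {"xyz": [0, 0, -0.62], "spin": 0}
    - {"xyz": [0, 0, -0.62], "spin": 0}
    - {"xyz": [0.6, 0.07, 0], "spin": 0}
    - {"xyz": [0.6, 0.07, 0], "spin": 0}
    - {"xyz": [0.6, 0.07, 0], "spin": 0}
    - {"xyz": [0.6, 0.07, 0], "spin": 0}
    - {"xyz": [0.6, 0.07, 0], "spin": 0}
    - {"xyz": [0.6, 0.07, 0], "spin": 0}
    - {"xyz": [0.6, 0.07, 0], "spin": 0}

```text
time: 97.1
tool_pos: [548.4, -219.9, 344.6]
tcp_rot: [3.139, 0.003, -1.361]
contact_force: [1.5, 0.5, -1.9]
grip_width: 27.5
finger_force: 30.0
```

Call:
jog_arm:
  targets:
    - {"xyz": [0.29, 0.035, 0], "spin": 0}
    - {"xyz": [0.29, 0.035, 0], "spin": 0}
    - {"xyz": [0, 0, 0], "spin": 0}
    - {"xyz": [0, 0, 0.1], "spin": 0}
    - {"xyz": [0, 0, 0], "spin": 0}
    - {"xyz": [0, 0, 0], "spin": 0}
    - {"xyz": [0, 0, 0], "spin": 0}
    - {"xyz": [0, 0, 0], "spin": 0}
    - {"xyz": [0, 0, 0], "spin": 0}
    - {"xyz": [0, 0, 0], "spin": 0}

```text
time: 98.35
tool_pos: [552.8, -265.2, 338.8]
tcp_rot: [-3.142, -0.0, -1.361]
contact_force: [1.2, 0.0, -2.1]
grip_width: 27.5
finger_force: 30.0
```

```bash
python3 -c "
from h import *
go(554,-265.5,240,-1.365)
"
```

```text
pos [ 552.8 -265.2  338.8] yaw -1.361 t 98.3 F [ 1.2  0.  -2.1] grip 27.5 j6 2.36 | shift [ 0.007 -0.014  1.235] spin 0.04
```

Call:
jog_arm:
  targets:
    - {"xyz": [0, -0.014, 0], "spin": 0}
    - {"xyz": [0, 0, 0.2], "spin": 0}
    - {"xyz": [0, 0, 0.2], "spin": 0}
    - {"xyz": [0, 0, 0.2], "spin": 0}
    - {"xyz": [0, 0, 0.2], "spin": 0}
    - {"xyz": [0, 0, 0.2], "spin": 0}
    - {"xyz": [0, 0, 0.15], "spin": 0}
    - {"xyz": [0, 0, 0.08], "spin": 0}
    - {"xyz": [0, 0, 0], "spin": 0}
    - {"xyz": [0, 0, 0], "spin": 0}

```text
time: 99.6
tool_pos: [554.2, -265.0, 241.0]
tcp_rot: [-3.141, -0.001, -1.361]
contact_force: [0.5, -0.6, -1.0]
grip_width: 27.8
finger_force: 30.0
```

Call:
jog_arm:
  targets:
    - {"xyz": [0, 0, 0], "spin": 0}
    - {"xyz": [0, 0, 0], "spin": 0}
    - {"xyz": [0, 0, 0], "spin": 0}
    - {"xyz": [0, 0, 0], "spin": 0}
    - {"xyz": [0, 0, 0], "spin": 0}
    - {"xyz": [0, 0, -0.4], "spin": 0}
    - {"xyz": [0, 0, -0.4], "spin": 0}
    - {"xyz": [-0.5, 0, 0], "spin": 0}
    - {"xyz": [-0.6, 0, 0], "spin": 0}
    - {"xyz": [-0.6, 0, 0], "spin": 0}
  gripper: 65

```text
time: 100.85
tool_pos: [525.1, -130.6, 304.4]
tcp_rot: [-3.141, -0.0, -1.362]
contact_force: [0.8, -0.6, -0.6]
grip_width: 59.6
finger_force: 0.0
```

Call:
jog_arm:
  targets:
    - {"xyz": [-0.6, 0, 0], "spin": -1}
    - {"xyz": [0, 0, 0], "spin": -1}
    - {"xyz": [0, 0, 0], "spin": -1}
    - {"xyz": [0, 0, 0], "spin": -1}
    - {"xyz": [0, 0, 0], "spin": -1}
    - {"xyz": [0, 0, 0], "spin": -1}
    - {"xyz": [0, 0, 0], "spin": -1}
    - {"xyz": [0, 0, 0], "spin": -1}
    - {"xyz": [0, 0, 0], "spin": -1}
    - {"xyz": [0, 0, 0], "spin": -1}
  gripper: 40

```text
time: 102.1
tool_pos: [515.6, -84.9, 304.5]
tcp_rot: [3.141, -0.0, -0.358]
contact_force: [-0.2, 0.9, 0.1]
grip_width: 36.8
finger_force: 0.0
```

```bash
python3 -c "
from h import *
go(589.7,-226.5,260,.775)
t=cap('top','t28');flapcheck(t);print(find(t))
"
```

```text
pos [515.6 -84.9 304.5] yaw -0.358 t 102.1 F [-0.2  0.9  0.1] grip 36.8 j6 1.62 | shift [1.488 1.333 0.556] spin -11.33
bore diff 62.333333333333336
[(array([253.9, 208.3]), np.int32(259)), (array([365.1, 244.8]), np.int32(10))]
```

Call:
jog_arm:
  targets:
    - {"xyz": [-0.6, -0.45, 0], "spin": 0}
    - {"xyz": [-0.6, -0.45, 0], "spin": 0}
    - {"xyz": [0, 0, 0], "spin": -1}
    - {"xyz": [0, 0, 0], "spin": -1}
    - {"xyz": [0, 0, 0], "spin": -1}
    - {"xyz": [0, 0, 0], "spin": -1}
    - {"xyz": [0, 0, 0], "spin": -1}
    - {"xyz": [0, 0, 0], "spin": -1}
    - {"xyz": [0, 0, 0], "spin": -1}
    - {"xyz": [0, 0, 0], "spin": -1}

```text
time: 103.4
tool_pos: [451.2, 16.4, 304.5]
tcp_rot: [3.141, -0.0, 0.44]
contact_force: [0.2, -0.3, 0.2]
grip_width: 37.1
finger_force: 0.0
```

```bash
python3 -c "
from h import *
go(589.7,-226.5,260,.775)
t=cap('top','t29');flapcheck(t)
a=cv2.imread('pics/top2.png').astype(int)[175:240,465:530];print('pot diff',np.abs(a-t.astype(int)[175:240,465:530]).mean())
"
```

```text
pos [451.2  16.4 304.5] yaw 0.44 t 103.4 F [ 0.2 -0.3  0.2] grip 37.1 j6 1.0 | shift [0.272 3.484 0.556] spin -3.35
bore diff 0.5051903114186851
pot diff 5.999289940828402
```

Call:
jog_arm:
  targets:
    - {"xyz": [0.045, 0.583, 0], "spin": 0}
    - {"xyz": [0.045, 0.583, 0], "spin": 0}
    - {"xyz": [0.045, 0.583, 0], "spin": 0}
    - {"xyz": [0.045, 0.583, 0], "spin": 0}
    - {"xyz": [0.045, 0.583, 0], "spin": 0}
    - {"xyz": [0.045, 0.583, 0], "spin": 0}
    - {"xyz": [0, 0, 0.15], "spin": -0.9}
    - {"xyz": [0, 0, 0.15], "spin": -0.9}
    - {"xyz": [0, 0, 0.15], "spin": -0.9}
    - {"xyz": [0, 0, 0.1], "spin": -0.6}

```text
time: 104.7
tool_pos: [589.5, -227.8, 259.6]
tcp_rot: [-3.141, 0.0, 0.768]
contact_force: [0.5, -0.8, 0.0]
grip_width: 36.4
finger_force: 0.0
```

```bash
python3 -c "
from h import *
go(590,-227.8,212,.765)
"
```

```text
pos [ 589.5 -227.8  259.6] yaw 0.768 t 104.7 F [ 0.5 -0.8  0. ] grip 36.4 j6 0.31 | shift [0.004 0.004 0.595] spin 0.03
```

Call:
jog_arm:
  targets:
    - {"xyz": [0, 0, 0.15], "spin": 0}
    - {"xyz": [0, 0, 0.15], "spin": 0}
    - {"xyz": [0, 0, 0.15], "spin": 0}
    - {"xyz": [0, 0, 0.14], "spin": 0}
    - {"xyz": [0, 0, 0], "spin": 0}
    - {"xyz": [0, 0, 0], "spin": 0}
    - {"xyz": [0, 0, 0], "spin": 0}
    - {"xyz": [0, 0, 0], "spin": 0}
    - {"xyz": [0, 0, 0], "spin": 0}
    - {"xyz": [0, 0, 0], "spin": 0}

```text
time: 105.95
tool_pos: [589.7, -227.8, 213.3]
tcp_rot: [3.141, 0.0, 0.769]
contact_force: [-0.5, 0.2, 0.0]
grip_width: 36.6
finger_force: 0.0
```

Call:
jog_arm:
  targets:
    - {"xyz": [0, 0, 0], "spin": 0}
    - {"xyz": [0, 0, 0], "spin": 0}
    - {"xyz": [0, 0, 0], "spin": 0}
    - {"xyz": [0, 0, 0], "spin": 0}
    - {"xyz": [0, 0, 0], "spin": 0}
    - {"xyz": [0, 0, 0], "spin": 0}
    - {"xyz": [0, 0, 0], "spin": 0}
    - {"xyz": [0, 0, 0], "spin": 0}
    - {"xyz": [0, 0, 0], "spin": 0}
    - {"xyz": [0, 0, 0], "spin": 0}
  gripper: 0

```text
time: 107.2
tool_pos: [590.4, -228.1, 213.3]
tcp_rot: [3.14, -0.001, 0.769]
contact_force: [5.5, -2.4, -1.5]
grip_width: 11.6
finger_force: 31.4
```

Call:
jog_arm:
  targets:
    - {"xyz": [-0.003, 0.062, 0], "spin": 1}
    - {"xyz": [-0.003, 0.062, 0], "spin": 1}
    - {"xyz": [-0.003, 0.062, 0], "spin": 1}
    - {"xyz": [-0.003, 0.062, 0], "spin": 1}
    - {"xyz": [-0.003, 0.062, 0], "spin": 1}
    - {"xyz": [-0.003, 0.062, 0], "spin": 1}
    - {"xyz": [-0.003, 0.062, 0], "spin": 1}
    - {"xyz": [-0.003, 0.062, 0], "spin": 1}
    - {"xyz": [-0.003, 0.062, 0], "spin": 1}
    - {"xyz": [0, 0, 0], "spin": 0}

```text
time: 108.45
tool_pos: [603.0, -266.8, 213.3]
tcp_rot: [-3.138, 0.002, -0.132]
contact_force: [0.6, 6.5, 2.6]
grip_width: 11.7
finger_force: 32.0
```

```bash
python3 -c "
from h import *
go(590,-227.8,212,-.29)
p=bot.get_obs()['tool_pos'];print(np.arctan2(p[1]+262,p[0]-554),np.hypot(p[1]+262,p[0]-554))
"
```

```text
pos [ 603.  -266.8  213.3] yaw -0.132 t 108.5 F [0.6 6.5 2.6] grip 11.7 j6 1.17 | shift [-0.225 -0.462  0.016] spin 1.58
-0.0972181969177525 49.225898757499934
```

Call:
jog_arm:
  targets:
    - {"xyz": [-0.003, 0.062, 0], "spin": 1}
    - {"xyz": [-0.002, 0.043, 0], "spin": 0.7}
    - {"xyz": [-0.001, 0.031, 0], "spin": 0.5}
    - {"xyz": [0, 0.025, 0], "spin": 0.2}
    - {"xyz": [0, 0, 0], "spin": 0}
    - {"xyz": [0, 0, 0], "spin": 0}
    - {"xyz": [0, 0, 0], "spin": 0}
    - {"xyz": [0, 0, 0], "spin": 0}
    - {"xyz": [0, 0, 0], "spin": 0}
    - {"xyz": [0, 0, 0], "spin": 0}

```text
time: 109.7
tool_pos: [601.6, -273.2, 213.3]
tcp_rot: [-3.13, 0.004, -0.365]
contact_force: [5.0, 22.6, 3.7]
grip_width: 12.0
finger_force: 38.2
```

```bash
python3 -c "
from h import *
go(590,-227.8,212,-.29)
p=bot.get_obs()['tool_pos'];print(np.arctan2(p[1]+262,p[0]-554),np.hypot(p[1]+262,p[0]-554))
"
```

```text
pos [ 601.6 -273.2  213.3] yaw -0.365 t 109.7 F [ 5.  22.6  3.7] grip 12.0 j6 1.39 | shift [-0.338 -0.479  0.016] spin -0.75
-0.2314029924773057 48.867852153413494
```

Call:
jog_arm:
  targets:
    - {"xyz": [0, 0, 0], "spin": 0}
    - {"xyz": [0, 0, 0], "spin": 0}
    - {"xyz": [0, 0, 0], "spin": 0}
    - {"xyz": [0, 0, -0.1], "spin": 0}
    - {"xyz": [0, 0, -0.3], "spin": 0}
    - {"xyz": [0, 0, -0.6], "spin": 0}
    - {"xyz": [-0.6, 0, 0], "spin": 0}
    - {"xyz": [-0.6, 0, 0], "spin": 0}
    - {"xyz": [-0.6, 0, 0], "spin": 0}
    - {"xyz": [-0.4, 0, 0], "spin": 0}
  gripper: 40

```text
time: 110.95
tool_pos: [434.1, -217.0, 294.1]
tcp_rot: [3.141, -0.001, -0.372]
contact_force: [0.5, -0.2, -0.0]
grip_width: 37.2
finger_force: 0.0
```

```bash
cat >> h.py <<'E'
def lever(im):
    "angle of the pale lever from above: bright pixels 40..60 mm from the axis at 226 mm"
    g=cv2.cvtColor(im,cv2.COLOR_BGR2GRAY); out=[]
    for a in np.arange(-1.2,1.6,.03):
        v=[g[tuple(np.round(proj('top',(554+r*np.cos(a),-262+r*np.sin(a),226))).astype(int)[::-1])] for r in(46,49,52,55,58)]; out.append((np.mean(v),a))
    o=np.array(out); o=o[o[:,0]>o[:,0].max()-25]; print('lever angle',o[:,1].mean().round(3),o[:,1].min().round(2),o[:,1].max().round(2))
E
python3 -c "
from h import *
t=cap('top','t30');go(590,-227.8,212,-.29)
for f in('top0','top2','t29','t30'): lever(cv2.imread('pics/%s.png'%f))
print(np.abs(cv2.imread('pics/top0.png')[175:240,465:530].astype(int)-t[175:240,465:530]).mean());flapcheck(t);print(find(t))
"
```

```text
pos [ 431.6 -215.7  294.4] yaw -0.372 t 111.0 F [-0.2  0.4  0.3] grip 36.3 j6 1.32 | shift [ 1.899 -0.578  1.029] spin -0.82
lever angle -0.15 -0.21 -0.09
lever angle 0.765 0.69 0.84
lever angle 0.765 0.69 0.84
lever angle -0.27 -0.36 -0.18
21.879605522682446
bore diff 3.4740484429065743
[(array([253.7, 208. ]), np.int32(243)), (array([364.6, 244.8]), np.int32(13))]
```

```bash
python3 -c "
from h import *
print(bot.close_job())"
```

```text
the job is handed in; nothing more can be done
None
```

I posted all four nozzles tip down into the pot, turned the collar back to its locked stop and handed the job in after about 111 s; the images show the flap shut and no nozzles left on the bench, but `close_job` returned no verdict.

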